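# Pin three loose tube-rack decks together on the jig

### The arm

A 6-joint arm with a two-finger parallel gripper is mounted at the origin on the work surface. World frame = base frame: x ahead of the robot, y to its left, z up, the work surface at z = 0. Lengths are in mm, angles in rad, forces in N, time in s.
With the tool pointing down it reaches from about 350 to 725 mm from the base axis. Payload 4.3 kg.
Tool frame: the origin (TCP) lies on the centre line of the jaws, within the pads' length; the fingertips stand 22 mm ahead of it and the grasp point (between the pads) lies 3 mm ahead of it; y points along the fingers, z is the direction in which the jaws open and shut, and the axes are right-handed (so a half turn about y gives the same grasp; the last joint's range is limited). The gripper opens to 85 mm and grips with 20 to 120 N. Pads are 22 mm wide; open, the fingers measure 114 mm over their backs; the gripper's body (76 mm by 85 mm) begins 54 mm behind the grasp point. The pads swing forward as they close: fully open they stand 13 mm farther back than shut.
Start: joints at [-1.294, 0.377, 0.081, 1.274, 0, 1.46], TCP at [216.919, -532.555, 218.129] pointing down, gripper open.
Joint ranges: [-2.72, 2.72], [-0.84, 1.66], [-1.02, 1.22], [-1.77, 2.12], [-1.37, 1.28], [-3.14, 3.14]. Speed limits (rad/s): [2.57, 2.57, 3.14, 3.14, 3.14, 3.14].

### API

Orientations are given as a unit quaternion [w, x, y, z].
In Python, from station import env gives the robot as it stands.
- The arm moves only by the tool servo_tool, never from a script. Its argument "increments" is a list that holds one entry, the list of rows, each a list of 7 numbers: the shift along the world's x, y, z each as a share of 25 cm, from -1 to 1, then the turn, a rotation vector about the world's x, y, z each as a share of 45 degrees, from -1 to 1, then the opening, from 0 (shut) to 1 (fully open). In form: [[[x, y, z, wx, wy, wz, gripper], ...]]. A call has 1 to 5 rows; each row is the pose to reach, as a shift and turn from the pose commanded when the call began; what a row does not reach only later rows make up. A row lasts 1/10 s, in which the tool goes at most 50 mm and 8.59 degrees, less where a joint would pass 70% of its speed; a pose out of reach is approached as far as the arm can. A call with a number of a shift or a turn outside -1 to 1 is refused whole. A call with a gripper value outside its range is refused whole. The fingers move at their own pace and stop on an object; the grip force is fixed at half the most. Time passes only in rows, so rows that repeat a pose let the fingers close. It gives the time, the measured TCP pose, the force and the opening at its end, in the units of the state.
- env.read_state(): the state, without advancing time (a new reading comes with each control period).
- env.read_camera(name): name is "side" or "top"; returns a dict with "img" (400x640x3 uint8, red, green, blue), "depth" (400x640 float32, mm along the optical axis (not along the pixel's ray), 0 where there is no reading), "K" (3x3 intrinsics, pixels), "dist" ([k1, k2, p1, p2, k3] as OpenCV has them; the pictures are not rectified), "R" (3x3) and "t" (3): a world point X has camera coordinates R X + t. Camera axes: x right, y down, z forward; pixel columns grow to the right and rows downward; lengths in mm; the calibration is good to about 2 mm. A picture is of the moment at which its call begins.
- env.finish_job(): hands the job in, once; it reports no verdict.
The state is a dict: "t": time; "q": joint angles; "dq": joint speeds; "joint_torque": joint torques, N m; "ee_pos": TCP position; "tool_rot": TCP orientation; "ft_force": force on the tool from outside, world axes, zero at the start; "wrist_torque": the same for the moment, N m; "opening": opening from 0.0 (shut) to 1.0 (fully open).
Only numpy, scipy, OpenCV 4.12 (cv2) and the standard library are available. Lean on these libraries where they do the work, as an engineer would, in place of code of your own. Each camera call takes 0.05 s, during which the arm holds its last target.

### The job

The three loose tube-rack decks on the pinning jig need pinning together for the washer. Slide them gently back against both bars of the jig's corner stop so that their pin holes line up over the socket, then take the orange-handled pin from its wooden stand, pass it down through all three decks into the socket and press it past the spring catch until its collar sits fully home on the top deck, and let go. Feel for the stops and use only light hand force (stay well under 35 N), and leave the bottles and the cup alone.

Things in the scene. Friction and masses are not known exactly. Their poses are not given: they have to be found in the camera images.
- jig: Pinning jig, fixed. Dark steel foot 160 x 200 x 12 mm; origin on its underside, 16 mm in +x and 14 mm in +y from the foot's middle. It carries an aluminium bed 127 x 172 x 24 mm, top face 36 mm above the origin, with the corner stop and a socket hole. The bed is bolted through slots: bed, stop and socket are shifted together by up to 12 mm in x and y; this is NOT measured and must be felt.
- jig_stop (a point): Nominal inner corner of the corner stop, at the bed's top (jig frame 35, 60, 36 mm; axes of the jig; the true corner is up to 12 mm off in x and y). Rigid grey bars 12 mm thick, 18 mm high: one 132 mm long to -y (stops +x sliding), one 70 mm long to -x (stops +y sliding). Sliding the stack takes up to 8 N, a stop far more. Decks touching both bars have their pin holes over the socket.
- jig_socket (a point): Nominal mouth of the vertical socket hole, 12 mm wide and 24 mm deep, in the bed's top (jig frame 0, 44, 36 mm; shifted with the bed by up to 12 mm). 12 mm down, a sprung round-nosed plunger (about 4 N side force) grips the pin: dropped, it stays some 10 mm short of home; the last 10 mm need about 5 to 12 N of pressing.
- deck0_hole (a point): Blue plastic deck, lowest of three loose in a stack on the bed, about 70 g: 70 (own x) x 120 (own y) x 8 mm, twelve 16 mm tube holes and a 12 mm pin hole. This point: centre of the pin hole, half-way through; the deck's middle lies 44 mm from it to own -y. Axes within 0.08 rad of the jig's; it starts some 6 to 44 mm short of both stop bars.
- deck1_hole (a point): White plastic deck, middle of three loose in a stack on the bed, about 70 g: 70 (own x) x 120 (own y) x 8 mm, twelve 16 mm tube holes and a 12 mm pin hole. This point: centre of the pin hole, half-way through; the deck's middle lies 44 mm from it to own -y. Axes within 0.08 rad of the jig's; it starts some 6 to 44 mm short of both stop bars.
- deck2_hole (a point): Green plastic deck, top of three loose in a stack on the bed, about 70 g: 70 (own x) x 120 (own y) x 8 mm, twelve 16 mm tube holes and a 12 mm pin hole. This point: centre of the pin hole, half-way through; the deck's middle lies 44 mm from it to own -y. Axes within 0.08 rad of the jig's; it starts some 6 to 44 mm short of both stop bars.
- pin_mid (a point): Locking pin, about 80 g, upright, 86 mm: from the tip a 10 mm steel shank 46 mm long (last 4 mm tapered to 6 mm), a collar 22 mm wide and 4 mm thick, an orange round grip 18 mm wide and 36 mm tall. This point is on the axis half-way up, 43 mm above the tip, 25 mm below the grip's middle; z points to the grip. Home, the collar rests on the top deck and this point is 57 mm above the jig's origin.
- stand: Wooden pin stand, fixed block 70 x 70 x 50 mm with a 13 mm hole through its middle; origin at the centre of the underside. The pin hangs in it upright by its collar, tip 4 mm above the bench.
- dropper_a: Bystander: small white dropper bottle with a green cap, 32 mm diameter, 65 mm tall; origin at the underside's centre. Leave alone.
- dropper_b: Bystander: the same bottle with a blue cap. Leave alone.
- cup: Bystander: empty white cup, 72 mm across the rim, 85 mm tall; origin at the underside's centre. Leave alone.
There are look-alikes about, which are no part of the job. What is shaped like the part that bears deck2_hole but red is not meant. There is more than one size of the part that bears deck1_hole; the job needs the larger.

How it is judged:
By the outcome, as a careful person would: the job done as asked, in the order asked, and still so for the second after the job is handed in, with the robot touching nothing.
It also fails if it takes over 69 s, if anything falls off the work surface, if the arm or the gripper's body presses on something with over 40 N, if the wrist force passes 120 N, or if a joint passes its speed limit or range.

## Working session

There is one attempt and no reset: what is moved stays moved. The work goes in short steps, Python scripts to look and compute and a tool call to move; the robot and the scene stay as the last step left them, time stands still between calls to the robot, and variables do not carry over. Pictures are saved under pics/ and viewed, and the job is handed in when it is done.

Besides the shell and the picture viewer there is one more tool, called in YAML: its name, and indented under it one key for each argument. servo_tool: Moves the arm, as the interface text tells. Shift numbers are shares of 25 cm and turn numbers shares of 45 degrees, none past 1 either way. Its arguments: {"type":"object","properties":{"increments":{"type":"array","items":{"type":"array","items":{"type":"array","items":{"type":"number","minimum":-1,"maximum":1}}}}},"required":["increments"]}

```bash
ls; mkdir -p pics
cat > h.py <<'E'
import numpy as np, cv2
from station import env
def cam(n):
    c=env.read_camera(n); 
    np.savez('last_%s.npz'%n,**{k:np.asarray(v) for k,v in c.items()})
    return c
def load(n): return dict(np.load('last_%s.npz'%n))
def px2w(c,u,v,z=None,d=None):
    K,D=np.array(c['K']),np.array(c['dist'],float); R,t=np.array(c['R']),np.array(c['t'])
    p=cv2.undistortPoints(np.array([[[u,v]]],float),K,D)[0,0]
    r=R.T@np.array([p[0],p[1],1]); o=-R.T@t
    if z is not None: return o+r*(z-o[2])/r[2]
    if d is None: d=c['depth'][int(round(v)),int(round(u))]
    return o+r*d
def w2px(c,X):
    rv=cv2.Rodrigues(np.array(c['R']))[0]
    return cv2.projectPoints(np.array(X,float).reshape(-1,1,3),rv,np.array(c['t'],float),np.array(c['K']),np.array(c['dist'],float))[0][:,0]
def save(img,name): cv2.imwrite('pics/'+name,img[...,::-1])
E
python3 - <<'E'
from h import *
for n in('top','side'):
    c=cam(n); save(c['img'],n+'0.png'); print(n,-np.array(c['R']).T@c['t'],np.array(c['R'])[2])
s=env.read_state(); print(s)
E
```

```text
pics
top [443.73721914   5.14228061 937.71274724] [ 0.07856698 -0.0010159  -0.99690832]
side [ -7.63634928 572.0715822  876.36168771] [ 0.47509672 -0.49785091 -0.72555329]
{'t': 0.1, 'q': array([-1.29433377e+00,  3.78015729e-01,  7.97681212e-02,  1.27439403e+00,
       -1.14561131e-05,  1.46049804e+00]), 'dq': array([ 0.00087447, -0.00263844,  0.00343792, -0.00110046,  0.00019733,
       -0.00107269]), 'joint_torque': array([ 1.17419037e-03, -4.64695001e+01,  2.70581889e+01,  1.19852467e-02,
       -1.03356274e-04,  7.05339829e-06]), 'ee_pos': array([ 216.72072028, -531.93858891,  217.24297834]), 'tool_rot': array([ 0.13583171, -0.13594807,  0.69457599, -0.69327633]), 'ft_force': array([ 0.30901626,  0.41728305, -0.42119126]), 'wrist_torque': array([-0.01117887, -0.00447454,  0.03572563]), 'opening': 1.0027877485210976}
```

View pics/top0.png

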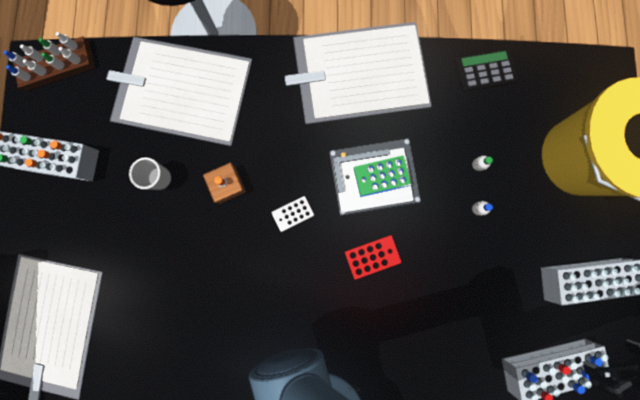

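View pics/side0.png

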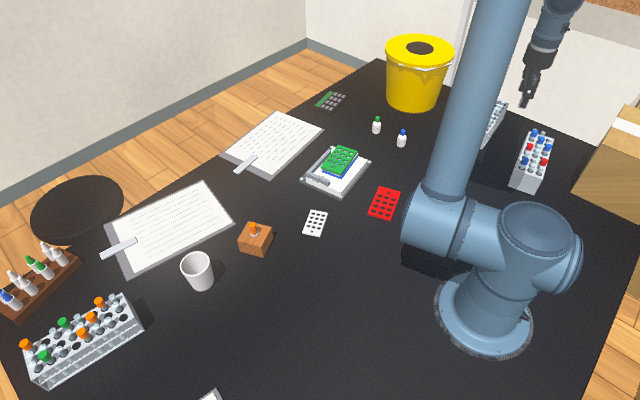

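The top view shows the jig with the green-topped stack at (375,177). The look-alikes are a red deck at (373,257), a small loose white deck at (293,213), and orange caps in the rack at about (40,155). The orange pin in its wooden stand is at (221,181). The bottles are at (482,162) and (482,208), and the cup is at (147,174). I choose the stack at (375,177) and the pin at (221,181), and check both in close crops.

Run:
```python
from h import *
c=load('top'); im=c['img']
a=cv2.resize(im[130:225,190:435],None,fx=3.2,fy=3.2,interpolation=cv2.INTER_CUBIC); save(a,'crop_top.png')
a=cv2.resize(im[130:220,322:428],None,fx=7,fy=6.6,interpolation=cv2.INTER_CUBIC); save(a,'crop_jig.png')
c=load('side'); im=c['img']
a=cv2.resize(im[135:205,290:380],None,fx=8,fy=8,interpolation=cv2.INTER_CUBIC); save(a,'crop_side.png')
```

```text
(no output)
```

View pics/crop_top.png

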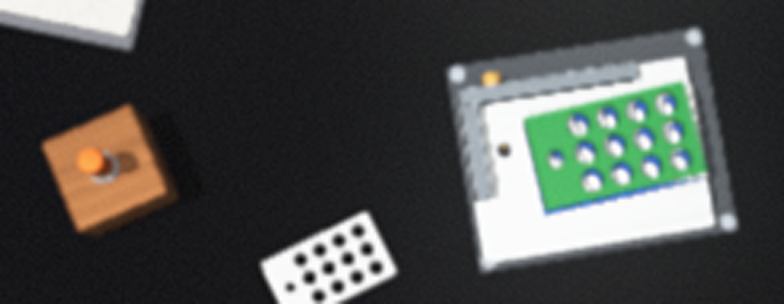

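View pics/crop_jig.png

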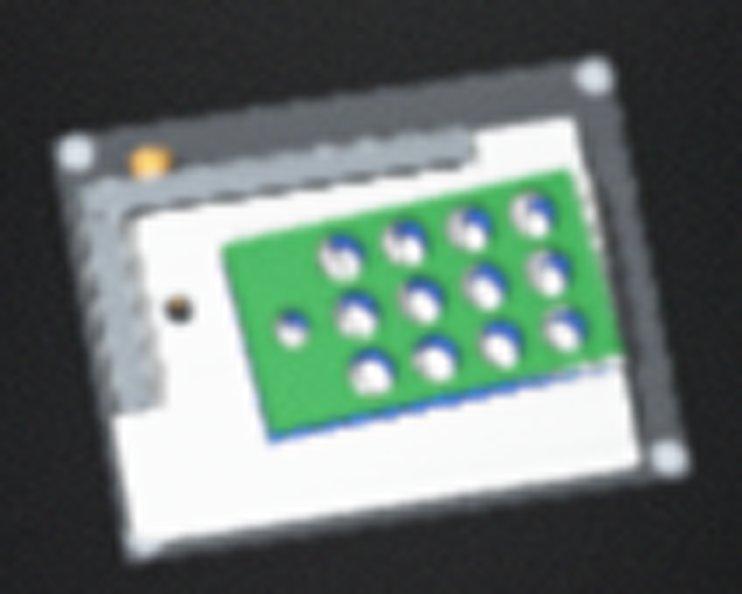

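View pics/crop_side.png

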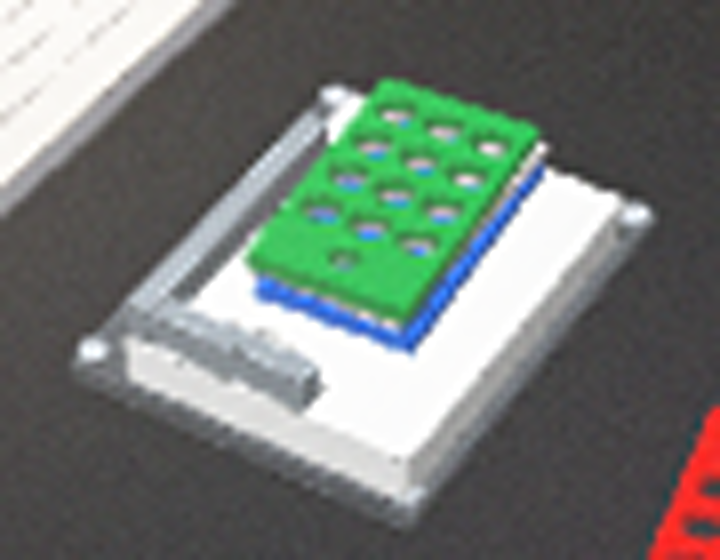

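The crops confirm the stack (green, white, blue) on the bed. The socket mouth is visible at about (347.5,177), and the pin is in its stand. Next I measure.

Run:
```python
from h import *
c=load('top')
f=lambda x,y:(322+x/7-.43,130+y/6.6-.43)
def P(n,x,y,z): 
    u,v=f(x,y); w=px2w(c,u,v,z); print(n,(round(u,1),round(v,1)),w.round(1),'depthpt',px2w(c,u,v).round(1)); return w
s=P('socket',178,310,36)
# inner stop corner top z54
k=P('innercorner bed',130,217,36)
print('bar y end in'); P('xbar end inner top',474,158,54); P('ybar end inner',160,402,54)
fc=[P('footcorner',*q,12) for q in((57,140),(605,60),(688,475),(135,560))]
m=np.mean(fc,0);print('foot mid',m); 
for a,b in((0,1),(1,2),(2,3),(3,0)): d=fc[b]-fc[a]; print(np.linalg.norm(d),np.degrees(np.arctan2(d[1],d[0])))
bc=[P('bed',*q,36) for q in((577,118),(640,463),(125,548))]
gc=[P('green',*q,60) for q in((222,243),(572,170),(622,357),(268,437))]
for a,b in((0,1),(1,2),(2,3),(3,0)): d=gc[b]-gc[a]; print(np.linalg.norm(d),np.degrees(np.arctan2(d[1],d[0])))
P('green hole',293,328,60)
P('blue corner',268,442,44)
# pin/stand: grip top
im=c['img']; hsv=cv2.cvtColor(im,cv2.COLOR_RGB2HSV)
a=im[160:205,200:245]; g=lambda x,y:(190+x/3.2-.35,130+y/3.2-.35)
for n,x,y,z in(('griptop',92,158,90),('st',130,103,50),('st',42,145,50),('st',80,233,50),('st',172,195,50)):
    u,v=g(x,y); print(n,(u,v),px2w(c,u,v,z).round(1),px2w(c,u,v).round(1))
save(cv2.resize(a,None,fx=12,fy=12,interpolation=cv2.INTER_CUBIC),'crop_stand.png')
from scipy.spatial.transform import Rotation as Ro
q=env.read_state()['tool_rot'];print(Ro.from_quat(np.roll(q,-1)).as_matrix().round(3))
```

```text
socket (347.0, 176.5) [575.6 -62.6  36. ] depthpt [578.6 -64.2  15. ]
innercorner bed (340.1, 162.4) [609.3 -46.1  36. ] depthpt [608.  -45.7  43. ]
bar y end in
xbar end inner top (389.3, 153.5) [ 628.6 -160.4   54. ] depthpt [ 632.3 -163.8   36.2]
ybar end inner (344.4, 190.5) [540.2 -55.4  54. ] depthpt [542.1 -56.5  36.7]
footcorner (329.7, 150.8) [642.4 -21.8  12. ] depthpt [642.5 -21.8  11.5]
footcorner (408.0, 138.7) [ 675.2 -215.2   12. ] depthpt [ 675.  -214.9   13. ]
footcorner (419.9, 201.5) [ 519.6 -242.5   12. ] depthpt [ 520.4 -245.2    1.7]
footcorner (340.9, 214.4) [486.5 -49.8  12. ] depthpt [486.4 -49.7  13.8]
foot mid [ 580.94866341 -132.31194473   12.        ]
196.14882716215794 -80.36941340486611
158.0203444205671 -170.04569826643757
195.48461862052352 99.74450790026293
158.4141601155854 10.193877330362868
bed (404.0, 147.4) [ 647.6 -199.5   36. ] depthpt [ 652.3 -204.2   15.1]
bed (413.0, 199.7) [ 521.8 -219.7   36. ] depthpt [ 524.  -226.    10.6]
bed (339.4, 212.6) [489.7 -45.   36. ] depthpt [491.  -46.5   9.4]
green (353.3, 166.4) [596.  -75.3  60. ] depthpt
[... 241 characters left out ...]
20.0091398591899 -76.7696577234252
68.28618067732229 -166.4745166440334
121.14425618477712 104.03740716314196
69.99589912970158 12.598937964317814
green hole (363.4, 179.3) [566.1 -98.8  60. ] depthpt [ 569.2 -101.5   37.4]
blue corner (359.9, 196.5) [527.4 -92.3  44. ] depthpt [527.8 -92.8  39.5]
griptop (218.4, 179.025) [559.5 229.4  90. ] [559.1 228.6  92.9]
st (230.275, 161.8375) [606.  213.1  50. ] [615.3 225.   -0.8]
st (202.775, 174.9625) [574.4 277.4  50. ] [ 5.817e+02  2.927e+02 -1.000e-01]
st (214.65, 202.4625) [509.8 247.1  50. ] [513.4 260.5   0.7]
st (243.4, 190.5875) [538.2 180.2  50. ] [541.5 186.4  19. ]
[[-0.926 -0.001  0.377]
 [-0.377  0.002 -0.926]
 [-0.    -1.    -0.002]]
```

View pics/crop_stand.png

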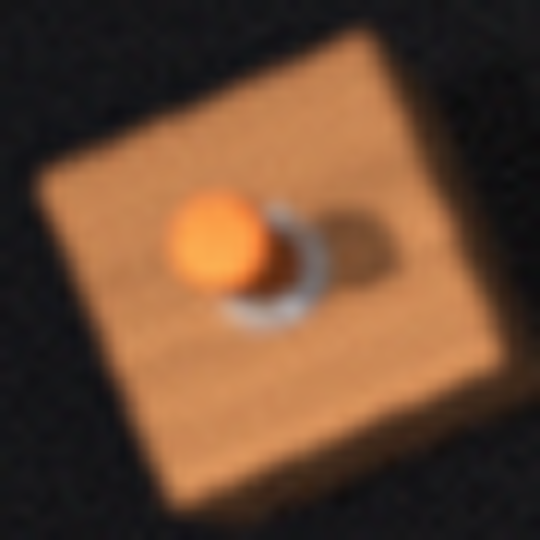

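servo_tool:
  increments:
    - [[0.2,0.2,0,0,0,-0.1,0],[0.3,0.36,0,0,0,-0.2,0],[0.42,0.52,0,0,0,-0.271,0],[0.54,0.66,0,0,0,-0.271,0],[0.592,0.772,0,0,0,-0.271,0]]

```text
t: 0.6
ee_pos: [366.2, -337.6, 217.7]
tool_rot: [0.062, -0.062, 0.705, -0.704]
ft_force: [0.9, -0.1, 0.3]
opening: 0.142
```

servo_tool:
  increments:
    - [[0.12,0.15,0,0,0,0,0],[0.24,0.31,0,0,0,0,0],[0.36,0.47,0,0,0,0,0],[0.48,0.62,0,0,0,0,0],[0.594,0.768,0,0,0,0,0]]

```text
t: 1.1
ee_pos: [514.1, -145.6, 217.8]
tool_rot: [0.061, -0.062, 0.704, -0.704]
ft_force: [0.6, -1.1, 0.2]
opening: 0.003
```

servo_tool:
  increments:
    - [[0,0,-0.15,0,0,0,0],[0,0,-0.35,0,0,0,0],[0,0,-0.5,0,0,0,0],[0,0,-0.5,0,0,0,0]]

```text
t: 1.5
ee_pos: [508.1, -145.1, 87.5]
tool_rot: [0.058, -0.065, 0.706, -0.702]
ft_force: [-0.3, 0.7, 1.4]
opening: -0.001
```

Run:
```python
from h import *
c=cam('top'); save(cv2.resize(c['img'][120:230,310:440],None,fx=5,fy=5,interpolation=cv2.INTER_CUBIC),'t1.png')
s=env.read_state(); print(s['ee_pos'],s['tool_rot'],s['ft_force'])
c=cam('side'); save(cv2.resize(c['img'][110:215,290:410],None,fx=5,fy=5,interpolation=cv2.INTER_CUBIC),'s1.png')
```

```text
[ 510.41126098 -146.16567916   90.709993  ] [ 0.05918853 -0.06380496  0.70560803 -0.70323748] [-0.38895221  0.77566527 -0.00148328]
```

View pics/t1.png

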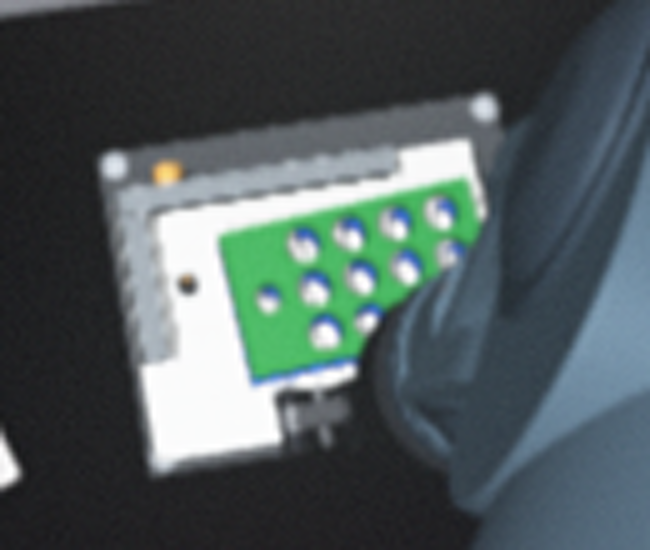

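View pics/s1.png

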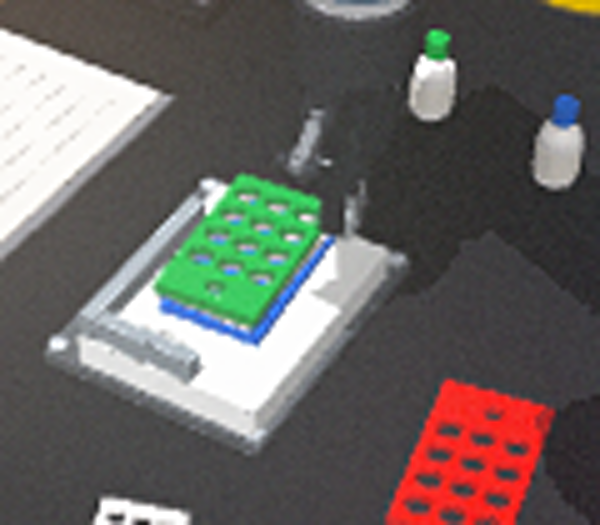

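Run:
```python
from h import *
s=env.read_state(); p=s['ee_pos']; print(p)
for n,ox,oy,k in(('top',310,120,5),('side',290,110,5)):
    c=load(n)
    for dz in(0,-22): print(n,(w2px(c,p+[0,0,dz])[0]-[ox,oy])*k)
```

```text
[ 512.65822037 -147.24290483   93.11764269]
top [384.88038401 406.7933578 ]
top [376.21423105 410.64372494]
side [337.63176004 239.02379837]
side [335.62241584 265.8849927 ]
```

servo_tool:
  increments:
    - [[0,0,-0.06,0,0,0,0],[0,0,-0.12,0,0,0,0],[0,0,-0.12,0,0,0,0],[0,0,-0.12,0,0,0,0]]

```text
t: 2.0
ee_pos: [514.9, -148.3, 65.3]
tool_rot: [-0.062, 0.06, -0.704, 0.705]
ft_force: [-1.1, -0.2, -0.5]
opening: -0.001
```

Run:
```python
from h import *
c=cam('side'); a=cv2.resize(c['img'][130:215,300:400],None,fx=6,fy=6,interpolation=cv2.INTER_CUBIC)
save((255*(a/255.)**.5).astype('uint8'),'s2.png')
c=cam('top'); a=cv2.resize(c['img'][130:225,330:430],None,fx=6,fy=6,interpolation=cv2.INTER_CUBIC)
save((255*(a/255.)**.5).astype('uint8'),'t2.png')
s=env.read_state(); p=s['ee_pos']; print(p,s['ft_force'])
for n,ox,oy,k in(('top',330,130,6),('side',300,130,6)):
    c=load(n)
    for dz in(0,-22): print(n,(w2px(c,p+[0,0,dz])[0]-[ox,oy])*k)
```

```text
[ 514.96218827 -148.29956378   65.20180147] [0.58329268 0.15805858 0.02856699]
top [331.47910759 427.98525323]
top [321.65476054 432.46600651]
side [339.89881241 204.52696918]
side [337.59590026 235.6908239 ]
```

View pics/s2.png

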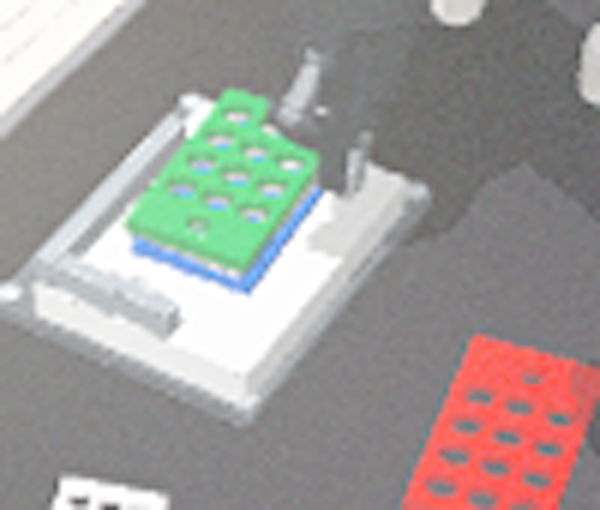

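View pics/t2.png

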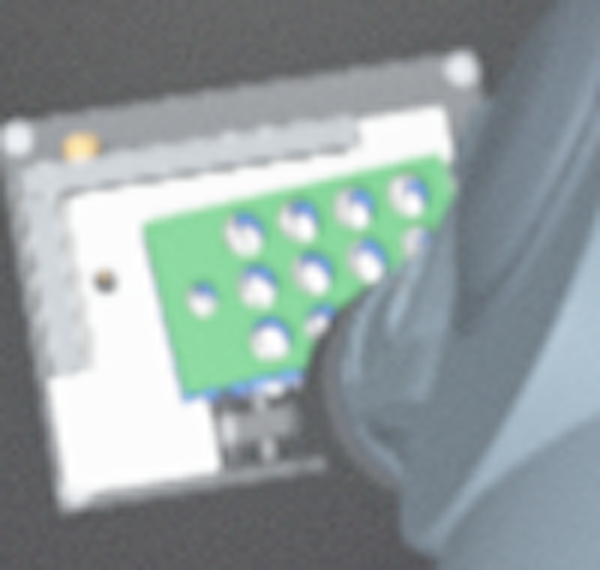

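Run:
```python
from h import *
c=load('side')
out=[]
for v in range(138,180):
    for u in range(335,372):
        X=px2w(c,u,v)
        if 63<X[2]<140 or (40<X[2] and X[0]<530): out.append(X)
o=np.array(out);print(len(o))
o=o[np.argsort(o[:,2])]; print(o[::6].round(0))
c=load('top');out=[]
for v in range(190,215):
    for u in range(362,386):
        X=px2w(c,u,v)
        if X[2]>44: out.append([u,v,*X])
o=np.array(out);o=o[np.argsort(o[:,4])]; print(o[::8].round(0))
```

```text
371
[[ 517. -134.   40.]
 [ 528.  -90.   61.]
 [ 515. -139.   80.]
 [ 509. -136.   86.]
 [ 505. -145.   90.]
 [ 520. -135.   92.]
 [ 508. -139.   97.]
 [ 506. -150.   98.]
 [ 505. -139.  103.]
 [ 520. -133.  106.]
 [ 509. -134.  108.]
 [ 508. -138.  113.]
 [ 503. -135.  122.]
 [ 519. -117.  125.]
 [ 503. -139.  127.]
 [ 505. -151.  130.]
 [ 513. -137.  130.]
 [ 500. -121.  132.]
 [ 519. -107.  134.]
 [ 507. -129.  135.]
 [ 498. -113.  139.]
 [ 506. -132.  142.]
 [ 498. -112.  144.]
 [ 503. -165.  145.]
 [ 498. -132.  146.]
 [ 510. -180.  148.]
 [ 507. -132.  148.]
 [ 502. -164.  150.]
 [ 505. -154.  151.]
 [ 499.  -96.  153.]
 [ 498. -107.  154.]
 [ 500. -109.  155.]
 [ 507. -123.  158.]
 [ 495.  -99.  161.]
 [ 496. -131.  162.]
 [ 501. -161.  164.]
 [ 519. -100.  165.]
 [ 502.  -85.  166.]
 [ 506.  -86.  167.]
 [ 495. -130.  167.]
 [ 500. -155.  168.]
 [ 500. -159.  169.]
 [ 516.  -89.  170.]
 [ 498.  -93.  171.]
 [ 518.  -86.  172.]
 [ 501.  -88.  172.]
 [ 506.  -94.  173.]
 [ 517.  -89.  173.]
 [ 500. -130.  175.]
 [ 501. -122.  176.]
 [ 510.  -94.  178.]
 [ 504. -108.  180.]
 [ 4
[... 1058 characters left out ...]
 175.]
 [ 370.  201.  506.  -98.  177.]
 [ 372.  202.  504. -102.  180.]
 [ 372.  201.  506. -101.  182.]
 [ 376.  199.  510. -109.  184.]
 [ 378.  201.  506. -113.  186.]
 [ 378.  200.  507. -112.  190.]
 [ 379.  203.  501. -114.  193.]
 [ 380.  203.  501. -115.  195.]
 [ 379.  194.  518. -112.  200.]
 [ 380.  199.  508. -113.  209.]
 [ 381.  201.  503. -114.  215.]
 [ 381.  199.  507. -113.  219.]
 [ 382.  201.  503. -114.  223.]
 [ 381.  193.  517. -112.  227.]
 [ 382.  197.  509. -113.  234.]
 [ 382.  194.  514. -112.  238.]
 [ 383.  197.  508. -113.  245.]
 [ 383.  194.  513. -112.  250.]
 [ 384.  197.  507. -113.  252.]
 [ 384.  193.  515. -113.  254.]
 [ 381.  213.  444.    5.  938.]]
```

servo_tool:
  increments:
    - [[0,0,-0.01,0,0,0,0],[0.016,0.0028,-0.01,0,0,0,0],[0.0315,0.0056,-0.01,0,0,0,0],[0.0394,0.007,-0.01,0,0,0,0],[0.0394,0.007,-0.01,0,0,0,0]]

```text
t: 2.6
ee_pos: [523.8, -145.8, 60.6]
tool_rot: [-0.062, 0.061, -0.704, 0.705]
ft_force: [0.4, 0.6, -0.4]
opening: 0.004
```

servo_tool:
  increments:
    - [[0.008,0.0014,0,0,0,0,0],[0.016,0.0028,0,0,0,0,0],[0.0236,0.0042,0,0,0,0,0],[0.0236,0.0042,0,0,0,0,0]]

```text
t: 3.0
ee_pos: [529.5, -144.8, 60.6]
tool_rot: [-0.062, 0.061, -0.704, 0.704]
ft_force: [-0.4, -0.4, -1.2]
opening: 0.001
```

servo_tool:
  increments:
    - [[0.008,0.0014,0,0,0,0,0],[0.016,0.0028,0,0,0,0,0],[0.0236,0.0042,0,0,0,0,0],[0.0236,0.0042,0,0,0,0,0]]

```text
t: 3.4
ee_pos: [535.4, -143.7, 60.7]
tool_rot: [-0.062, 0.061, -0.704, 0.705]
ft_force: [0.3, -0.1, -0.9]
opening: 0.005
```

servo_tool:
  increments:
    - [[0.006,0.001,0,0,0,0,0],[0.012,0.002,0,0,0,0,0],[0.016,0.0028,0,0,0,0,0],[0.016,0.0028,0,0,0,0,0]]

```text
t: 3.8
ee_pos: [539.2, -143.0, 60.6]
tool_rot: [-0.061, 0.061, -0.704, 0.704]
ft_force: [0.1, -0.4, -0.1]
opening: 0.0
```

Run:
```python
from h import *
c=cam('top'); a=cv2.resize(c['img'][130:225,330:430],None,fx=6,fy=6,interpolation=cv2.INTER_CUBIC)
save((255*(a/255.)**.5).astype('uint8'),'t3.png')
c=cam('side'); a=cv2.resize(c['img'][130:215,300:400],None,fx=6,fy=6,interpolation=cv2.INTER_CUBIC)
save((255*(a/255.)**.5).astype('uint8'),'s3.png')
```

```text
(no output)
```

View pics/t3.png

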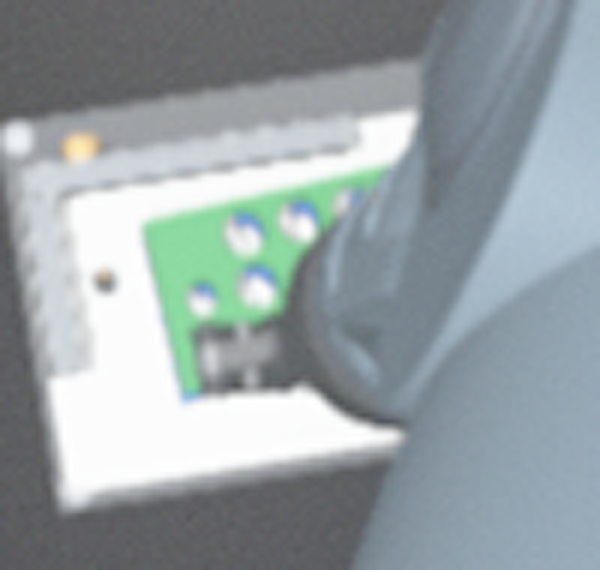

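View pics/s3.png

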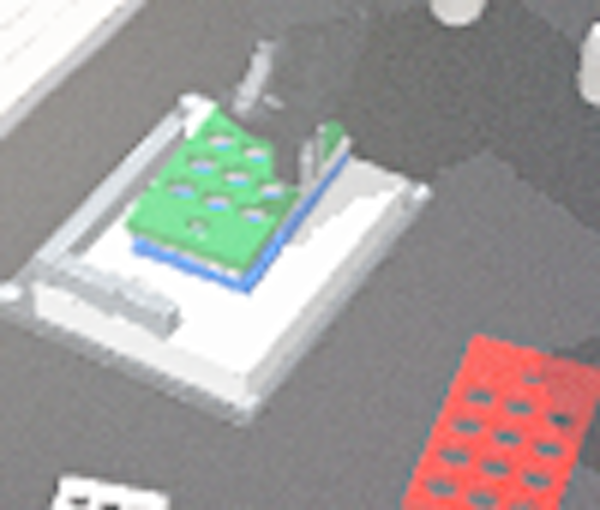

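Run:
```python
from h import *
s=env.read_state(); p=s['ee_pos'];print(p)
for n in('side',):
    c=load(n)
    for dz in(30,0,-22):
      for dx in (-11,0,11): print(dz,dx,(w2px(c,p+[dx*.985,dx*.174,dz])[0]-[300,130])*6)
    for v in range(148,168,1):
        row=[]
        for u in range(344,358):
            X=px2w(c,u,v); r=X-p; row.append('%d/%d/%d'%(r[0]*.985+r[1]*.174,-r[0]*.174+r[1]*.985,r[2]))
        print(v,' '.join(row))
a=cv2.resize(c['img'][140:180,330:370],None,fx=15,fy=15,interpolation=cv2.INTER_NEAREST)
save((255*(a/255.)**.4).astype('uint8'),'s3b.png')
```

```text
[ 539.02366125 -142.97643438   60.57962489]
30 -11 [318.10072394 159.359166  ]
30 0 [299.24286178 151.85711011]
30 11 [280.51582929 144.40880458]
0 -11 [315.33628906 202.94618028]
0 0 [296.82627989 195.42761463]
0 11 [278.44225847 187.96163092]
-22 -11 [313.36798587 233.92987965]
-22 0 [295.10534133 226.40324818]
-22 11 [276.96529619 218.9283499 ]
148 -10/58/106 -9/50/99 8/11/63 5/11/64 3/7/62 4/0/56 -9/19/77 -12/20/79 -15/18/79 -8/0/62 -10/-3/61 51/-135/-60 48/-135/-59 44/-136/-58
149 -10/57/101 -9/51/96 -9/45/92 -9/38/87 0/14/65 -2/13/66 -7/15/69 -10/16/71 -9/6/63 -8/0/58 -10/-4/56 49/-130/-61 45/-131/-59 43/-134/-60
150 -9/56/96 -9/50/92 -9/44/87 -10/39/84 -10/33/80 -5/17/66 -8/17/67 -9/12/64 -9/5/59 -8/-1/54 18/-61/-1 15/-62/-1 42/-126/-59 41/-131/-62
151 -9/55/92 -10/51/89 -9/44/83 -8/36/78 -9/31/74 -9/26/70 -7/14/61 -9/12/60 -11/9/59 -8/-2/48 15/-57/-1 12/-57/0 8/-57/1 36/-122/-58
152 -7/53/85 -10/51/86 -11/47/83 -9/37/74 -9/31/71 -9/24/65 -7/14/57 -9/11/56 -8/3/49 -10/0/48 13/-54/-2 11/-57/-4 6/-53/1 33/-117/-57
153 3/30/60 -6/43/74 -9/43/75 -10/38/72 -8/29/65 -10/26/63 -5/9/4
[... 1242 characters left out ...]
4 -7/-38/-23
163 15/7/-2 12/6/-2 8/7/0 5/5/0 4/1/-3 4/-6/-9 5/-15/-16 5/-20/-20 1/-20/-18 2/-30/-26 0/-30/-24 -2/-34/-27 -6/-33/-24 -10/-31/-21
164 10/15/0 9/11/-1 6/9/-1 4/7/-2 4/0/-7 5/-8/-15 5/-14/-19 2/-16/-20 3/-23/-26 -1/-22/-22 -3/-25/-24 -4/-29/-27 -8/-28/-24 -414/799/815
165 13/10/-8 5/18/1 3/15/0 2/10/-3 7/-4/-17 4/-5/-16 0/-6/-15 0/-12/-20 -1/-16/-22 -3/-19/-23 -5/-21/-24 -9/-20/-22 -11/-23/-22 -12/-28/-26
166 7/21/-1 4/19/-1 3/14/-4 5/5/-12 5/-1/-18 2/-2/-18 1/-7/-21 2/-16/-28 -1/-16/-26 -4/-17/-26 -9/-14/-21 -10/-19/-24 -12/-21/-25 -15/-23/-25
167 5/25/-1 1/24/0 2/17/-6 4/6/-15 2/4/-16 0/0/-18 0/-6/-24 -2/-7/-23 -6/-6/-20 -7/-11/-24 -9/-15/-26 -12/-15/-24 -14/-18/-26 -19/-15/-21
```

View pics/s3b.png

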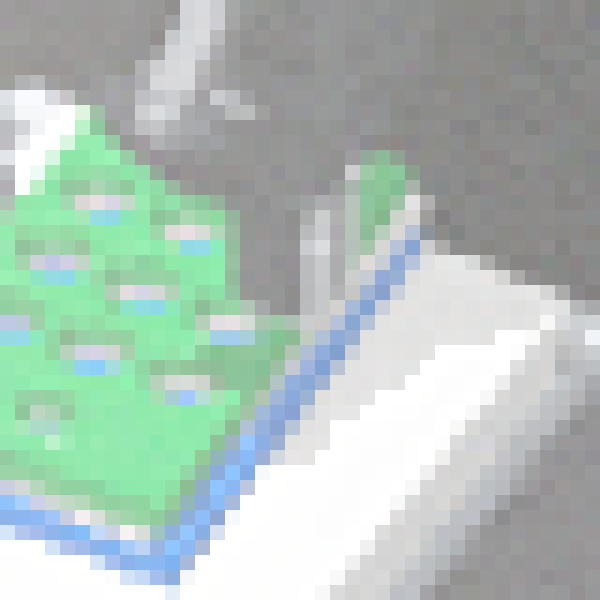

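Run:
```python
from h import *
c=load('side')
im=cv2.imread('pics/side0.png')[...,::-1].copy()
p=np.array([216.9,-532.5,218.1])
for dz in(51,0,-22): print(dz,w2px(c,p+[0,0,dz])[0])
a=cv2.resize(im[0:130,480:620],None,fx=5,fy=5,interpolation=cv2.INTER_CUBIC); a=(255*(a/255.)**.5).astype('uint8').copy()
for dz,col in((51,(255,0,0)),(0,(0,255,0)),(-22,(0,0,255))):
    q=(w2px(c,p+[0,0,dz])[0]-[480,0])*5; cv2.circle(a,(int(q[0]),int(q[1])),4,col,-1)
save(a,'s0b.png')
```

```text
51 [525.21541025  91.06836987]
0 [519.04689973 106.03002172]
-22 [516.49473093 112.20296793]
```

View pics/s0b.png

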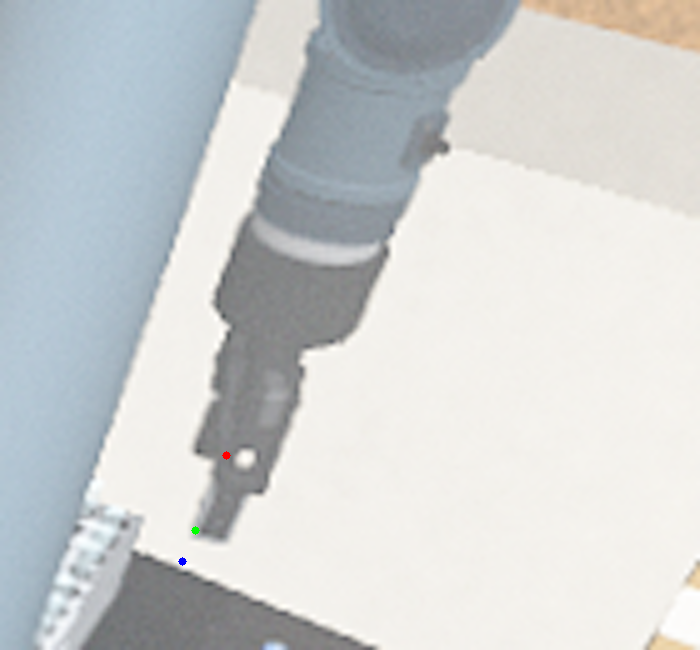

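servo_tool:
  increments:
    - [[-0.05,-0.009,0,0,0,0,0],[-0.096,-0.017,0,0,0,0,0],[-0.096,-0.017,-0.008,0,0,0,0],[-0.096,-0.017,-0.016,0,0,0,0],[-0.096,-0.017,-0.016,0,0,0,0]]

```text
t: 4.4
ee_pos: [515.2, -147.2, 56.4]
tool_rot: [-0.061, 0.061, -0.704, 0.704]
ft_force: [0.4, 0.6, 0.1]
opening: 0.004
```

Run:
```python
from h import *
c=cam('side'); s=env.read_state(); p=s['ee_pos']; print(p,s['ft_force'],s['q'],s['opening'])
a=cv2.resize(c['img'][130:190,325:395],None,fx=9,fy=9,interpolation=cv2.INTER_CUBIC)
a=(255*(a/255.)**.4).astype('uint8').copy()
for dz,col in((51,(255,0,0)),(20,(255,255,0)),(0,(0,255,0)),(-22,(0,0,255))):
  for dy in(-14,14):
    q=(w2px(c,p+[-.174*dy,.985*dy,dz])[0]-[325,130]+.5)*9; cv2.circle(a,(int(q[0]),int(q[1])),4,col,-1)
save(a,'s4.png')
```

```text
[ 515.34160793 -147.23903157   56.48716025] [-1.10070343  0.66259197 -0.22834361] [-3.96672058e-01  4.04780946e-01 -3.16981790e-01  8.48888884e-01
 -1.07187051e-05  2.57085820e+00] 0.0008994945573726639
```

View pics/s4.png

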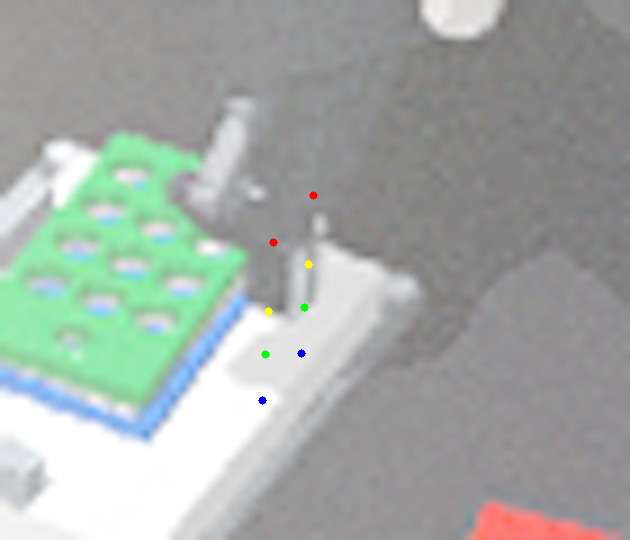

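Run:
```python
from h import *
c=load('side')
im=cv2.imread('pics/side0.png')[...,::-1].copy()
p=np.array([216.9,-532.5,218.1])
a=cv2.resize(im[0:130,480:620],None,fx=5,fy=5,interpolation=cv2.INTER_CUBIC); a=(255*(a/255.)**.5).astype('uint8').copy()
for dz,col in((51,(255,0,0)),(31,(255,255,0)),(0,(0,255,0)),(-9,(0,0,255))):
  for d in (-57,-42,42,57):
    q=(w2px(c,p+[.377*d,-.926*d,dz])[0]-[480,0])*5; cv2.circle(a,(int(q[0]),int(q[1])),4,col,-1)
save(a,'s0c.png')
```

```text
(no output)
```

View pics/s0c.png

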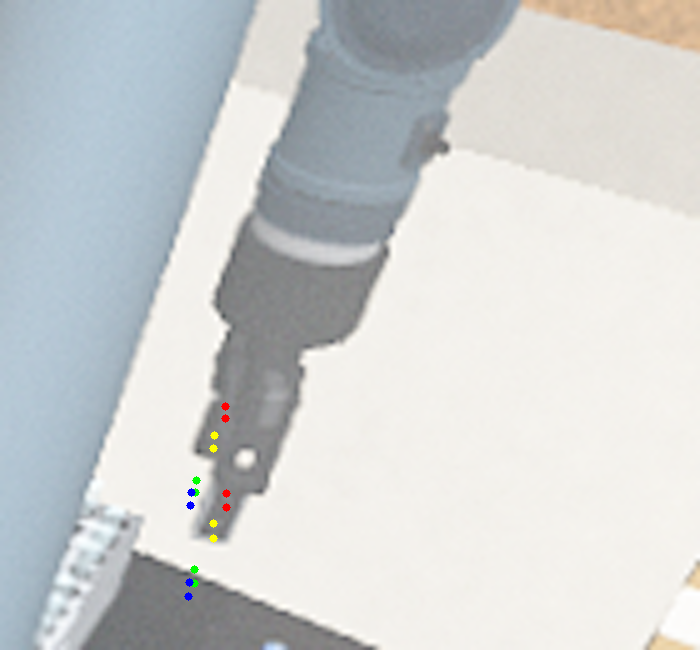

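The picture and the reported pose disagree. The shut fingertips look about 20 mm above the reported TCP, where the description puts them 22 mm below it. The start picture shows the same offset of about 40 mm. Also, the tool felt nothing at a height where it should already be on the bed. I'll settle it by touching the bed gently at this free spot.

servo_tool:
  increments:
    - [[0,0,-0.05,0,0,0,0],[0,0,-0.09,0,0,0,0],[0,0,-0.12,0,0,0,0],[0,0,-0.12,0,0,0,0]]

```text
t: 4.85
ee_pos: [513.6, -146.6, 24.7]
tool_rot: [0.06, -0.063, 0.705, -0.704]
ft_force: [0.4, 1.2, -0.1]
opening: -0.001
```

servo_tool:
  increments:
    - [[0,0,-0.006,0,0,0,0],[0,0,-0.012,0,0,0,0],[0,0,-0.012,0,0,0,0]]

```text
t: 5.15
ee_pos: [515.3, -147.3, 23.7]
tool_rot: [-0.062, 0.061, -0.704, 0.705]
ft_force: [0.1, -0.1, 0.2]
opening: -0.003
```

servo_tool:
  increments:
    - [[0,0,-0.006,0,0,0,0],[0,0,-0.012,0,0,0,0],[0,0,-0.012,0,0,0,0]]

```text
t: 5.45
ee_pos: [515.5, -147.7, 21.7]
tool_rot: [-0.062, 0.061, -0.704, 0.705]
ft_force: [-2.4, -0.5, 8.8]
opening: 0.0
```

Contact came at reported z ≈ 21.7, so the shut fingertips sit about 14 mm above the reported TCP. I use this felt value from here on. Now I raise slightly and push +x (jig).

servo_tool:
  increments:
    - [[0,0,0.018,0,0,0,0],[0.014,0.0025,0.018,0,0,0,0],[0.03,0.0053,0.018,0,0,0,0],[0.048,0.0085,0.018,0,0,0,0],[0.048,0.0085,0.018,0,0,0,0]]

```text
t: 5.95
ee_pos: [527.7, -145.0, 24.9]
tool_rot: [-0.062, 0.062, -0.704, 0.704]
ft_force: [-1.0, -0.8, 1.0]
opening: 0.0
```

servo_tool:
  increments:
    - [[0.008,0.0014,0,0,0,0,0],[0.016,0.0028,0,0,0,0,0],[0.0236,0.0042,0,0,0,0,0],[0.0236,0.0042,0,0,0,0,0]]

```text
t: 6.35
ee_pos: [533.1, -144.0, 25.0]
tool_rot: [0.061, -0.061, 0.704, -0.704]
ft_force: [-0.7, -0.5, 0.5]
opening: 0.001
```

servo_tool:
  increments:
    - [[0.008,0.0014,0,0,0,0,0],[0.012,0.0021,0,0,0,0,0],[0.012,0.0021,0,0,0,0,0]]

```text
t: 6.65
ee_pos: [536.1, -143.6, 25.1]
tool_rot: [-0.061, 0.061, -0.704, 0.704]
ft_force: [-0.6, -0.5, -0.3]
opening: -0.003
```

servo_tool:
  increments:
    - [[0.008,0.0014,0,0,0,0,0],[0.016,0.0028,0,0,0,0,0],[0.016,0.0028,0,0,0,0,0]]

```text
t: 6.95
ee_pos: [539.8, -142.8, 25.1]
tool_rot: [-0.061, 0.062, -0.704, 0.704]
ft_force: [-2.0, 0.5, 0.5]
opening: 0.003
```

Run:
```python
from h import *
c=cam('side'); s=env.read_state(); p=s['ee_pos']; print(p,s['ft_force'])
a=cv2.resize(c['img'][130:200,300:390],None,fx=8,fy=8,interpolation=cv2.INTER_CUBIC)
a=(255*(a/255.)**.5).astype('uint8').copy()
save(a,'s5.png')
```

```text
[ 539.78354356 -142.80339046   25.07747849] [-1.5508873   0.11901879  0.29397441]
```

View pics/s5.png

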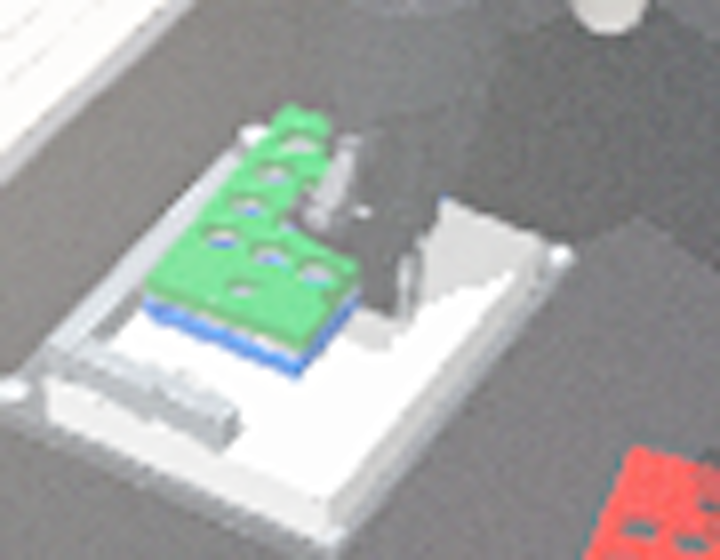

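The finger is now against the stack's −x face at (360,300) in the crop, pushing with about 2 N. I continue.

servo_tool:
  increments:
    - [[0.008,0.0014,0,0,0,0,0],[0.016,0.0028,0,0,0,0,0],[0.016,0.0028,0,0,0,0,0]]

```text
t: 7.3
ee_pos: [540.2, -142.5, 24.7]
tool_rot: [-0.059, 0.064, -0.704, 0.705]
ft_force: [-10.5, -2.4, 6.1]
opening: 0.0
```

servo_tool:
  increments:
    - [[0.008,0.0014,0,0,0,0,0],[0.012,0.0021,0,0,0,0,0],[0.012,0.0021,0,0,0,0,0]]

```text
t: 7.6
ee_pos: [540.5, -142.4, 24.5]
tool_rot: [-0.057, 0.065, -0.704, 0.705]
ft_force: [-16.9, -4.2, 12.2]
opening: 0.002
```

servo_tool:
  increments:
    - [[0.006,0.001,0,0,0,0,0],[0.008,0.0014,0,0,0,0,0],[0.008,0.0014,0,0,0,0,0]]

```text
t: 7.9
ee_pos: [540.7, -142.2, 24.3]
tool_rot: [-0.055, 0.066, -0.704, 0.705]
ft_force: [-20.6, -5.6, 14.4]
opening: -0.002
```

Run:
```python
from h import *
c=cam('side'); s=env.read_state(); p=s['ee_pos']; print(p,s['ft_force'],s['wrist_torque'])
a=cv2.resize(c['img'][130:200,300:390],None,fx=8,fy=8,interpolation=cv2.INTER_CUBIC)
a=(255*(a/255.)**.5).astype('uint8').copy()
save(a,'s6.png')
c=cam('top'); a=cv2.resize(c['img'][130:225,330:430],None,fx=6,fy=6,interpolation=cv2.INTER_CUBIC)
save(a,'t6.png')
```

```text
[ 540.63831856 -142.17305983   24.24084456] [-20.02679412  -4.3696084   14.50941205] [-0.88158844  3.81214087  0.04808144]
```

View pics/s6.png

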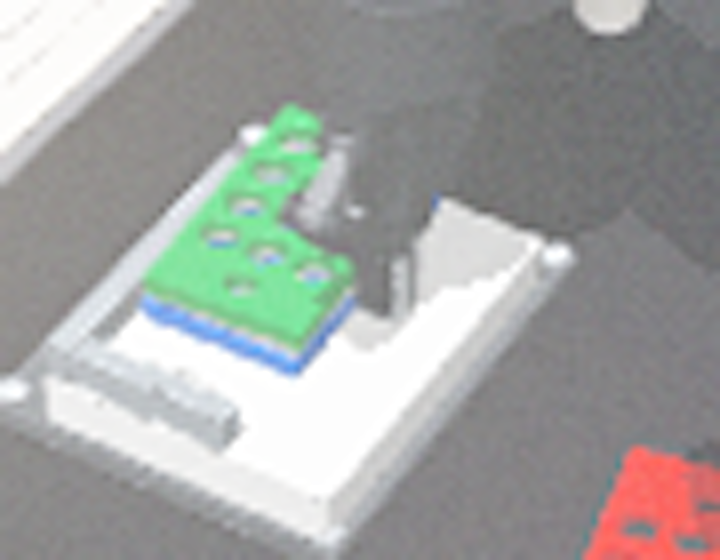

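View pics/t6.png

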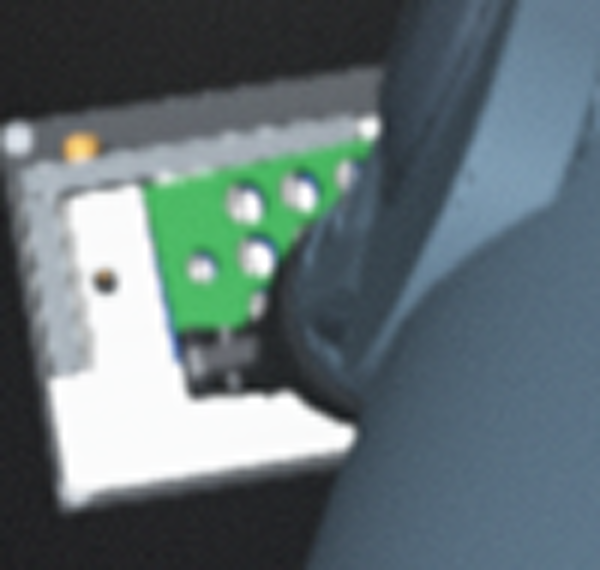

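The stack is flush along the +x bar in the top view, and the force rose sharply there, so that is the x stop. I back off and go round to the −y end.

servo_tool:
  increments:
    - [[-0.06,-0.0105,0,0,0,0,0],[-0.11,-0.0195,0.02,0,0,0,0],[-0.11,-0.0195,0.15,0,0,0,0],[-0.11,-0.0195,0.26,0,0,0,0],[-0.11,-0.0195,0.26,0,0,0,0]]

```text
t: 8.5
ee_pos: [525.3, -147.6, 94.9]
tool_rot: [-0.065, 0.058, -0.703, 0.706]
ft_force: [0.6, 0.9, -0.3]
opening: -0.001
```

servo_tool:
  increments:
    - [[0.11,-0.11,0,0,0,0,0],[0.22,-0.22,0,0,0,0,0],[0.329,-0.329,0,0,0,0,0],[0.329,-0.329,0,0,0,0,0]]

```text
t: 8.9
ee_pos: [607.3, -232.2, 89.5]
tool_rot: [-0.062, 0.059, -0.704, 0.705]
ft_force: [0.6, 0.4, 0.6]
opening: -0.004
```

Run:
```python
from h import *
c=cam('side'); s=env.read_state(); p=s['ee_pos']; print(p,s['ft_force'],s['q'])
a=cv2.resize(c['img'][100:200,300:400],None,fx=6,fy=6,interpolation=cv2.INTER_CUBIC)
save((255*(a/255.)**.5).astype('uint8'),'s7.png')
c=cam('top'); a=cv2.resize(c['img'][130:225,330:430],None,fx=6,fy=6,interpolation=cv2.INTER_CUBIC)
save(a,'t7.png')
```

```text
[ 605.38531207 -230.13249831   89.37924929] [-0.51127846  0.08618105 -0.4100476 ] [-4.61337553e-01  5.81858896e-01  7.05109105e-02  1.05773408e+00
  3.42778277e-04  2.50776936e+00]
```

View pics/s7.png

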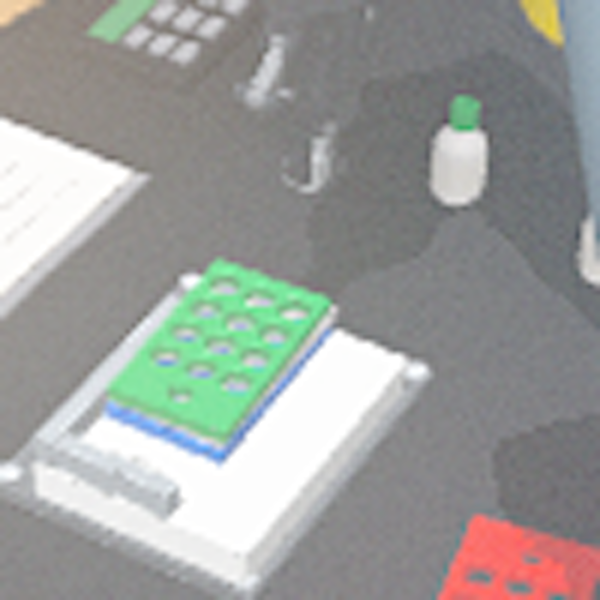

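View pics/t7.png

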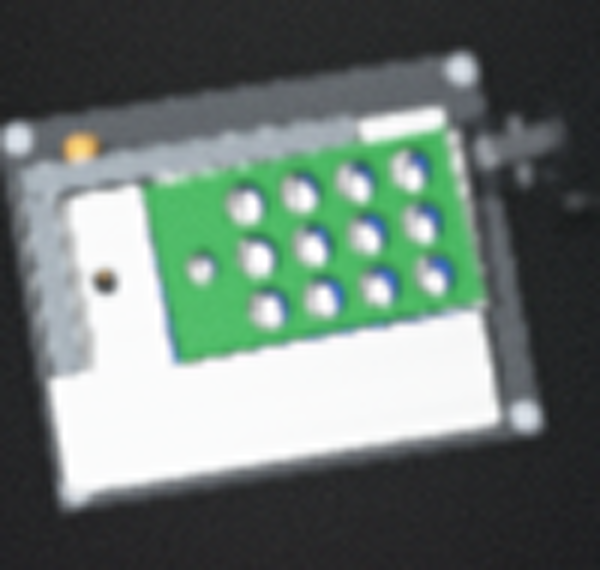

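servo_tool:
  increments:
    - [[0,0,-0.13,0,0,0,0],[0,0,-0.26,0,0,0,0],[0,0,-0.26,0,0,0,0],[-0.0028,0.016,-0.26,0,0,0,0],[-0.0056,0.032,-0.26,0,0,0,0]]

```text
t: 9.5
ee_pos: [603.2, -220.2, 27.2]
tool_rot: [-0.062, 0.061, -0.704, 0.705]
ft_force: [-0.0, 0.4, 0.2]
opening: -0.002
```

servo_tool:
  increments:
    - [[-0.0028,0.016,0,0,0,0,0],[-0.0056,0.032,0,0,0,0,0],[-0.0083,0.047,0,0,0,0,0],[-0.0083,0.047,0,0,0,0,0]]

```text
t: 9.9
ee_pos: [600.9, -208.4, 26.1]
tool_rot: [-0.062, 0.061, -0.704, 0.705]
ft_force: [0.5, -1.1, 1.3]
opening: 0.0
```

servo_tool:
  increments:
    - [[-0.0014,0.008,0,0,0,0,0],[-0.0028,0.016,0,0,0,0,0],[-0.0042,0.0236,0,0,0,0,0],[-0.0056,0.0315,0,0,0,0,0]]

```text
t: 10.3
ee_pos: [598.7, -200.7, 25.0]
tool_rot: [-0.061, 0.061, -0.704, 0.704]
ft_force: [-0.2, -1.0, 0.5]
opening: 0.001
```

servo_tool:
  increments:
    - [[-0.0014,0.008,0,0,0,0,0],[-0.0028,0.016,0,0,0,0,0],[-0.0042,0.0236,0,0,0,0,0],[-0.0056,0.0315,0,0,0,0,0]]

```text
t: 10.7
ee_pos: [597.3, -192.7, 25.0]
tool_rot: [0.061, -0.062, 0.704, -0.704]
ft_force: [-0.6, -0.9, 1.1]
opening: 0.002
```

Run:
```python
from h import *
c=cam('side'); s=env.read_state(); p=s['ee_pos']; print(p,s['ft_force'],s['q'])
a=cv2.resize(c['img'][100:200,300:400],None,fx=6,fy=6,interpolation=cv2.INTER_CUBIC)
save((255*(a/255.)**.5).astype('uint8'),'s8.png')
```

```text
[ 597.20935515 -192.33560859   25.03946887] [-0.26404659 -0.85078422  0.51475628] [-4.12698687e-01  5.97627167e-01 -8.12082171e-02  8.92410288e-01
  1.32780360e-04  2.55465067e+00]
```

View pics/s8.png

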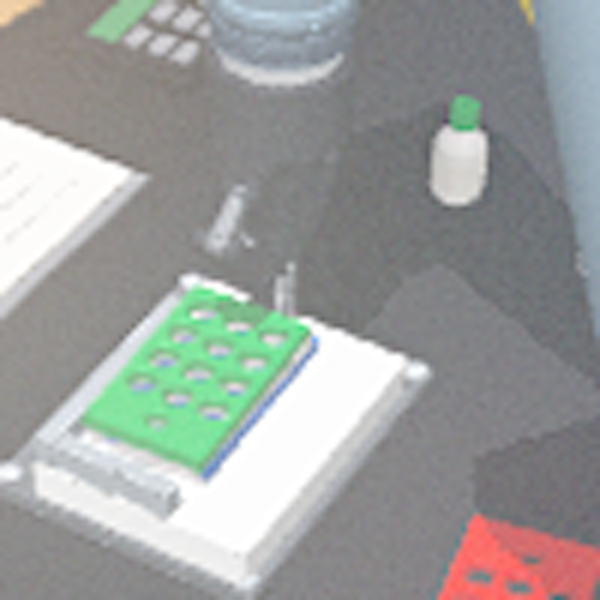

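servo_tool:
  increments:
    - [[-0.0014,0.008,0,0,0,0,0],[-0.0028,0.016,0,0,0,0,0],[-0.0042,0.0236,0,0,0,0,0],[-0.0042,0.0236,0,0,0,0,0]]

```text
t: 11.15
ee_pos: [596.2, -186.5, 25.0]
tool_rot: [0.061, -0.062, 0.705, -0.704]
ft_force: [0.4, -0.2, 0.6]
opening: -0.003
```

servo_tool:
  increments:
    - [[-0.0014,0.008,0,0,0,0,0],[-0.0021,0.012,0,0,0,0,0],[-0.0021,0.012,0,0,0,0,0]]

```text
t: 11.45
ee_pos: [595.8, -183.7, 25.1]
tool_rot: [0.061, -0.062, 0.704, -0.704]
ft_force: [0.2, -0.0, -0.9]
opening: 0.003
```

servo_tool:
  increments:
    - [[-0.0014,0.008,0,0,0,0,0],[-0.0021,0.012,0,0,0,0,0],[-0.0021,0.012,0,0,0,0,0]]

```text
t: 11.75
ee_pos: [595.3, -180.8, 25.1]
tool_rot: [0.061, -0.062, 0.704, -0.704]
ft_force: [-1.0, -0.6, -0.8]
opening: 0.002
```

servo_tool:
  increments:
    - [[-0.0014,0.008,0,0,0,0,0],[-0.0021,0.012,0,0,0,0,0],[-0.0021,0.012,0,0,0,0,0]]

```text
t: 12.05
ee_pos: [594.8, -178.0, 25.2]
tool_rot: [-0.061, 0.061, -0.704, 0.705]
ft_force: [-0.7, -1.6, -0.3]
opening: -0.002
```

servo_tool:
  increments:
    - [[-0.0014,0.008,0,0,0,0,0],[-0.0021,0.012,0,0,0,0,0],[-0.0021,0.012,0,0,0,0,0]]

```text
t: 12.35
ee_pos: [594.8, -177.6, 25.7]
tool_rot: [-0.061, 0.061, -0.703, 0.706]
ft_force: [0.1, -7.3, -0.1]
opening: 0.003
```

servo_tool:
  increments:
    - [[-0.0014,0.008,0,0,0,0,0],[-0.0021,0.012,0,0,0,0,0],[-0.0021,0.012,0,0,0,0,0]]

```text
t: 12.65
ee_pos: [595.1, -177.4, 26.4]
tool_rot: [-0.061, 0.06, -0.701, 0.708]
ft_force: [0.0, -14.0, 0.4]
opening: 0.001
```

Both stops are felt: +y went from about 1 N to 14 N with no further motion. I back off, then re-seat gently against the +x bar at the stack's new middle.

servo_tool:
  increments:
    - [[0.01,-0.06,0,0,0,0,0],[0.021,-0.118,0,0,0,0,0],[0.021,-0.118,0.15,0,0,0,0],[0.021,-0.118,0.26,0,0,0,0],[0.021,-0.118,0.26,0,0,0,0]]

```text
t: 13.15
ee_pos: [602.1, -203.1, 94.5]
tool_rot: [-0.064, 0.059, -0.703, 0.705]
ft_force: [1.0, -1.0, 0.1]
opening: -0.002
```

servo_tool:
  increments:
    - [[-0.12,0.11,0,0,0,0,0],[-0.24,0.22,0,0,0,0,0],[-0.35,0.331,0,0,0,0,0],[-0.35,0.331,0,0,0,0,0],[-0.35,0.331,0,0,0,0,0]]

```text
t: 13.65
ee_pos: [510.4, -118.0, 89.4]
tool_rot: [0.061, -0.062, 0.705, -0.704]
ft_force: [0.4, -0.1, 1.2]
opening: 0.0
```

servo_tool:
  increments:
    - [[0,0,-0.13,0,0,0,0],[0,0,-0.26,0,0,0,0],[0,0,-0.26,0,0,0,0],[0,0,-0.26,0,0,0,0]]

```text
t: 14.05
ee_pos: [512.4, -119.5, 25.3]
tool_rot: [0.061, -0.061, 0.704, -0.704]
ft_force: [-0.4, -0.7, 0.2]
opening: -0.002
```

servo_tool:
  increments:
    - [[0.016,0.0028,0,0,0,0,0],[0.0315,0.0056,0,0,0,0,0],[0.048,0.0085,0,0,0,0,0],[0.0591,0.0104,0,0,0,0,0],[0.0591,0.0104,0,0,0,0,0]]

```text
t: 14.55
ee_pos: [527.0, -116.1, 25.4]
tool_rot: [-0.062, 0.061, -0.704, 0.705]
ft_force: [0.3, -0.1, -0.7]
opening: -0.007
```

servo_tool:
  increments:
    - [[0.01,0.0018,0,0,0,0,0],[0.02,0.0035,0,0,0,0,0],[0.0276,0.0049,0,0,0,0,0],[0.0276,0.0049,0,0,0,0,0]]

```text
t: 14.95
ee_pos: [533.5, -114.9, 25.1]
tool_rot: [-0.062, 0.061, -0.704, 0.704]
ft_force: [0.1, 0.0, -0.1]
opening: -0.001
```

servo_tool:
  increments:
    - [[0.006,0.001,0,0,0,0,0],[0.012,0.0021,0,0,0,0,0],[0.012,0.0021,0,0,0,0,0]]

```text
t: 15.25
ee_pos: [536.2, -114.4, 25.1]
tool_rot: [-0.061, 0.062, -0.704, 0.704]
ft_force: [-0.7, -0.6, -0.3]
opening: -0.001
```

servo_tool:
  increments:
    - [[0.006,0.001,0,0,0,0,0],[0.012,0.0021,0,0,0,0,0],[0.012,0.0021,0,0,0,0,0]]

```text
t: 15.55
ee_pos: [536.8, -113.8, 24.7]
tool_rot: [-0.06, 0.063, -0.704, 0.704]
ft_force: [-5.4, -0.9, 4.4]
opening: 0.0
```

servo_tool:
  increments:
    - [[0.006,0.001,0,0,0,0,0],[0.012,0.0021,0,0,0,0,0],[0.012,0.0021,0,0,0,0,0]]

```text
t: 15.85
ee_pos: [536.9, -113.7, 24.4]
tool_rot: [-0.058, 0.065, -0.704, 0.705]
ft_force: [-11.3, -3.7, 8.6]
opening: -0.0
```

servo_tool:
  increments:
    - [[-0.05,-0.009,0,0,0,0,0],[-0.09,-0.016,0.02,0,0,0,0],[-0.09,-0.016,0.2,0,0,0,0],[-0.09,-0.016,0.35,0,0,0,1],[-0.2,0.1,0.35,0,0,0,1]]

```text
t: 16.35
ee_pos: [501.0, -92.5, 119.6]
tool_rot: [-0.066, 0.054, -0.702, 0.707]
ft_force: [0.7, 1.1, 1.9]
opening: 0.33
```

Run:
```python
from h import *
c=cam('side'); s=env.read_state(); p=s['ee_pos']; print(p,s['ft_force'],s['q'])
a=cv2.resize(c['img'][135:205,300:380],None,fx=8,fy=8,interpolation=cv2.INTER_CUBIC)
save(a,'s9.png')
c=cam('top'); a=cv2.resize(c['img'][135:210,330:420],None,fx=8,fy=8,interpolation=cv2.INTER_CUBIC)
save(a,'t9.png')
```

```text
[489.89344407 -85.10662342 115.1810644 ] [-6.25880238  5.28753144 -1.41342436] [-0.30142381  0.27849237 -0.33454303  0.9565554   0.00268618  2.66552285]
```

View pics/s9.png

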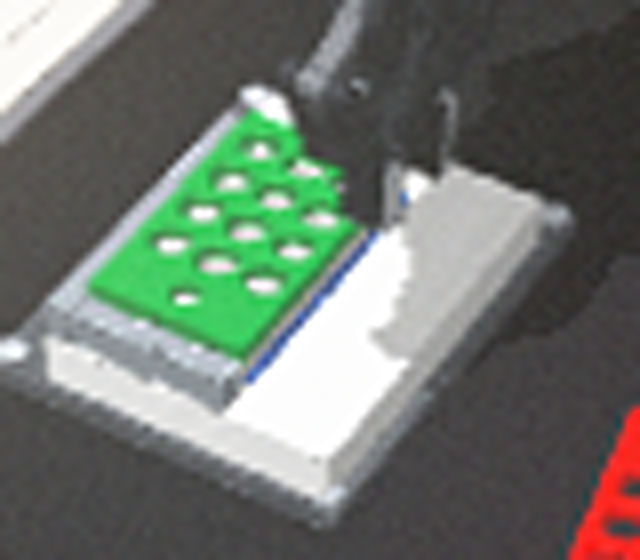

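View pics/t9.png

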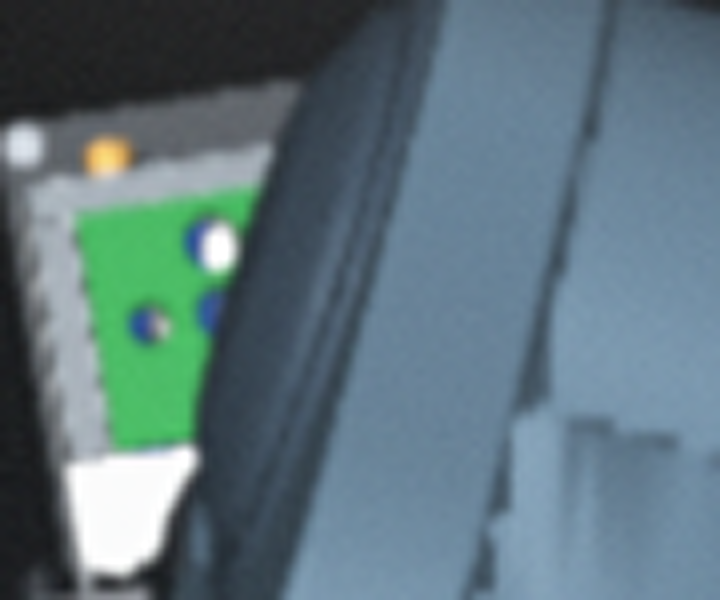

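servo_tool:
  increments:
    - [[0.03,0.13,0,0,0,0.18,1],[0.06,0.29,0,0,0,0.36,1],[0.09,0.45,0,0,0,0.54,1],[0.12,0.6,0,0,0,0.72,1],[0.13,0.75,0,0,0,0.9,1]]

```text
t: 16.95
ee_pos: [525.5, 100.7, 112.8]
tool_rot: [-0.304, 0.303, -0.639, 0.639]
ft_force: [0.8, 0.0, -0.4]
opening: 1.0
```

servo_tool:
  increments:
    - [[0.06,0.13,0,0,0,0.1,1],[0.1,0.27,0,0,0,0.1,1],[0.131,0.4,0,0,0,0.1,1],[0.131,0.52,0,0,0,0.1,1],[0.131,0.52,0,0,0,0.1,1]]

```text
t: 17.45
ee_pos: [557.5, 232.6, 112.4]
tool_rot: [0.328, -0.327, 0.627, -0.626]
ft_force: [-0.6, -0.9, -0.4]
opening: 1.002
```

Run:
```python
from h import *
c=cam('side'); 
a=cv2.resize(c['img'][135:205,300:380],None,fx=8,fy=8,interpolation=cv2.INTER_CUBIC)
save(a,'s10.png')
a=cv2.resize(c['img'][190:270,220:310],None,fx=7,fy=7,interpolation=cv2.INTER_CUBIC)
save(a,'s10b.png')
c=cam('top'); a=cv2.resize(c['img'][135:205,325:415],None,fx=8.5,fy=8.5,interpolation=cv2.INTER_CUBIC)
save(a,'t10.png')
s=env.read_state(); p=s['ee_pos']; print(p,s['ft_force'],s['q'],s['opening'])
```

```text
[557.27218764 229.39966065 112.37973194] [ 0.23479622 -0.58047128 -0.70408568] [ 2.85561499e-01  4.80643601e-01 -3.75027588e-02  1.05297057e+00
 -5.30044649e-04  2.46647888e+00] 1.001931465698908
```

View pics/s10.png

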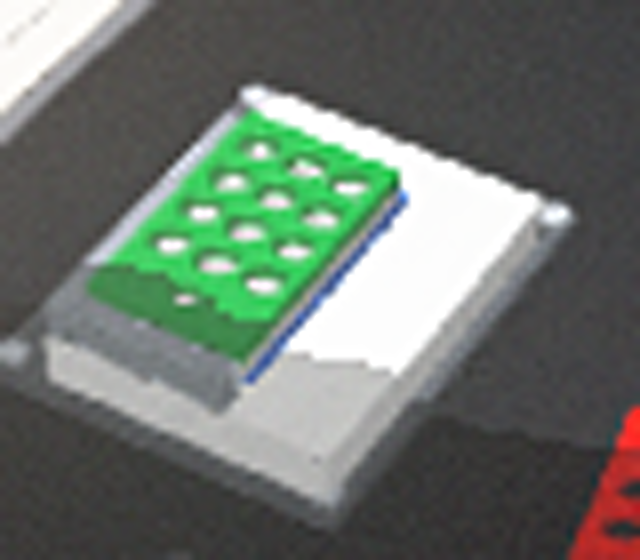

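View pics/t10.png

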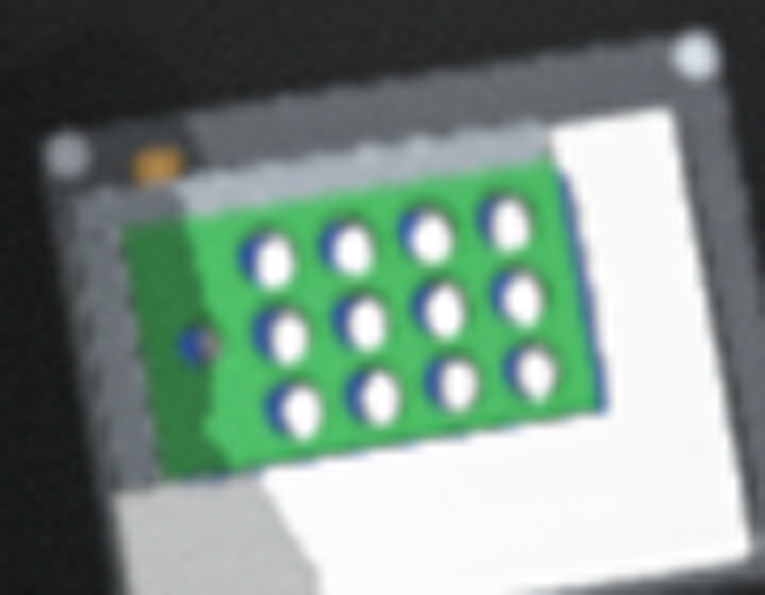

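View pics/s10b.png

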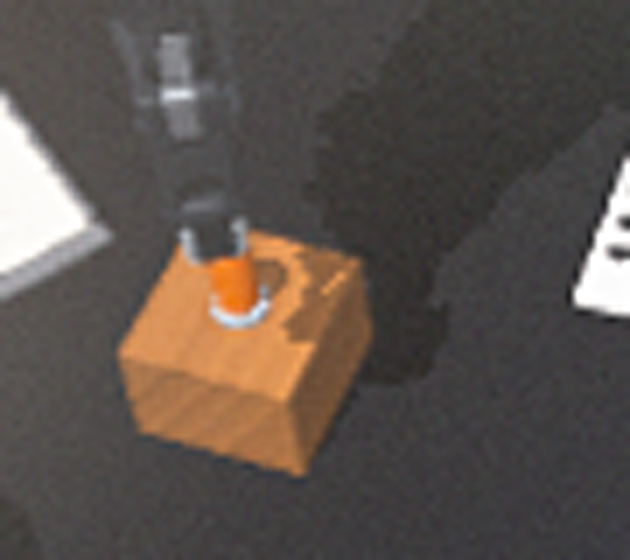

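The top view shows the green and white decks seated. The blue bottom deck still sticks out a few mm at −y (edge at (585,290)), and blue shows inside the holes, so my fingertip rode a bit high for it. I'll go back shut, turned 90° and a little lower, and push again.

servo_tool:
  increments:
    - [[0.02,-0.13,0,0,0,0.18,0],[0.04,-0.3,0,0,0,0.36,0],[0.05,-0.48,0,0,0,0.54,0],[0.06,-0.66,0,0,0,0.72,0],[0.07,-0.84,0,0,0,0.9,0]]

```text
t: 18.05
ee_pos: [574.3, 16.0, 112.8]
tool_rot: [-0.524, 0.524, -0.474, 0.475]
ft_force: [1.8, 0.1, -0.4]
opening: 0.149
```

servo_tool:
  increments:
    - [[0.03,-0.18,0,0,0,0.1,0],[0.06,-0.36,0,0,0,0.1,0],[0.08,-0.54,0,0,0,0.1,0],[0.09,-0.7,0,0,0,0.1,0],[0.09,-0.848,0,0,0,0.1,0]]

```text
t: 18.55
ee_pos: [596.5, -196.5, 112.7]
tool_rot: [-0.541, 0.541, -0.455, 0.456]
ft_force: [-0.4, 0.5, -0.5]
opening: -0.001
```

servo_tool:
  increments:
    - [[0,0,-0.1,0,0,0,0],[0,0,-0.25,0,0,0,0],[0,0,-0.34,0,0,0,0],[0,0,-0.348,0,0,0,0],[0,0,-0.354,0,0,0,0]]

```text
t: 19.05
ee_pos: [596.7, -193.7, 24.4]
tool_rot: [-0.541, 0.541, -0.455, 0.455]
ft_force: [0.3, -0.1, 1.0]
opening: -0.001
```

servo_tool:
  increments:
    - [[0,0,-0.004,0,0,0,0],[0,0,-0.004,0,0,0,0]]

```text
t: 19.25
ee_pos: [598.2, -193.4, 24.5]
tool_rot: [0.542, -0.541, 0.454, -0.455]
ft_force: [-0.1, -0.4, 0.7]
opening: 0.0
```

servo_tool:
  increments:
    - [[-0.0021,0.012,0,0,0,0,0],[-0.0042,0.024,0,0,0,0,0],[-0.0063,0.036,-0.004,0,0,0,0],[-0.007,0.0394,-0.004,0,0,0,0]]

```text
t: 19.65
ee_pos: [596.2, -183.0, 22.7]
tool_rot: [-0.542, 0.542, -0.454, 0.455]
ft_force: [0.2, -1.5, 1.9]
opening: 0.0
```

servo_tool:
  increments:
    - [[-0.0014,0.008,0,0,0,0,0],[-0.0021,0.012,0,0,0,0,0],[-0.0021,0.012,0,0,0,0,0]]

```text
t: 19.95
ee_pos: [595.8, -180.7, 22.6]
tool_rot: [-0.541, 0.542, -0.454, 0.455]
ft_force: [0.5, -4.0, 2.9]
opening: 0.001
```

servo_tool:
  increments:
    - [[-0.0014,0.008,0,0,0,0,0],[-0.0021,0.012,0,0,0,0,0],[-0.0021,0.012,0,0,0,0,0]]

```text
t: 20.25
ee_pos: [595.1, -177.4, 22.6]
tool_rot: [0.542, -0.542, 0.454, -0.455]
ft_force: [0.9, -4.3, 4.5]
opening: -0.005
```

servo_tool:
  increments:
    - [[-0.0014,0.008,0,0,0,0,0],[-0.0021,0.012,0,0,0,0,0],[-0.0021,0.012,0,0,0,0,0]]

```text
t: 20.55
ee_pos: [594.8, -175.1, 22.7]
tool_rot: [-0.541, 0.542, -0.454, 0.456]
ft_force: [1.4, -6.4, 4.7]
opening: 0.001
```

servo_tool:
  increments:
    - [[-0.0014,0.008,0,0,0,0,0],[-0.0021,0.012,0,0,0,0,0],[-0.0021,0.012,0,0,0,0,0]]

```text
t: 20.85
ee_pos: [594.8, -175.0, 23.1]
tool_rot: [-0.539, 0.543, -0.453, 0.458]
ft_force: [1.6, -13.1, 4.8]
opening: -0.001
```

servo_tool:
  increments:
    - [[-0.0014,0.008,0,0,0,0,0],[-0.0014,0.008,0,0,0,0,0]]

```text
t: 21.05
ee_pos: [594.8, -174.9, 23.3]
tool_rot: [-0.538, 0.543, -0.452, 0.459]
ft_force: [1.8, -17.8, 3.0]
opening: 0.003
```

servo_tool:
  increments:
    - [[0.01,-0.06,0,0,0,0,0],[0.021,-0.118,0,0,0,0,0],[0.021,-0.118,0.15,0,0,-0.18,0],[0.021,-0.118,0.28,0,0,-0.36,0],[0.021,-0.118,0.28,0,0,-0.54,0]]

```text
t: 21.55
ee_pos: [600.6, -198.6, 95.9]
tool_rot: [-0.434, 0.431, -0.559, 0.561]
ft_force: [1.0, -0.2, 0.9]
opening: -0.003
```

servo_tool:
  increments:
    - [[-0.1,0.0,0,0,0,-0.18,0],[-0.24,0.05,0,0,0,-0.36,0],[-0.325,0.16,0,0,0,-0.54,0],[-0.325,0.323,0,0,0,-0.72,0],[-0.325,0.323,0,0,0,-0.9,0]]

```text
t: 22.05
ee_pos: [513.6, -112.2, 90.5]
tool_rot: [0.212, -0.214, 0.677, -0.672]
ft_force: [-0.9, -0.5, 0.1]
opening: 0.003
```

servo_tool:
  increments:
    - [[0,0,0,0,0,-0.19,0],[0,0,-0.1,0,0,-0.38,0],[0,0,-0.22,0,0,-0.56,0],[0,0,-0.26,0,0,-0.56,0],[0,0,-0.276,0,0,-0.56,0]]

```text
t: 22.55
ee_pos: [513.4, -116.0, 21.4]
tool_rot: [0.06, -0.065, 0.706, -0.703]
ft_force: [-9.9, 1.9, 15.9]
opening: 0.001
```

Run:
```python
from h import *
c=cam('side'); 
a=cv2.resize(c['img'][135:205,300:380],None,fx=8,fy=8,interpolation=cv2.INTER_CUBIC)
save(a,'s11.png')
s=env.read_state(); p=s['ee_pos']; print(p,s['tool_rot'],s['ft_force'],s['q'],s['opening'])
```

```text
[ 513.51292732 -115.98554988   21.96026271] [ 0.06023265 -0.06503526  0.70578808 -0.70285534] [-6.09462613  2.13030652  9.40592367] [-3.43242884e-01  4.33103519e-01 -3.76771999e-01  7.68825243e-01
  9.23292417e-04  2.62095666e+00] -0.00036373590601639213
```

View pics/s11.png

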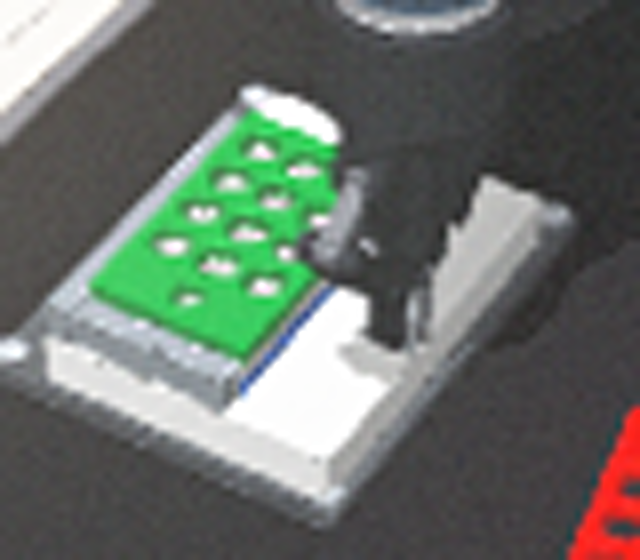

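servo_tool:
  increments:
    - [[0.01,0.0018,0.002,0,0,0,0],[0.026,0.0046,0.002,0,0,0,0],[0.042,0.0074,0.002,0,0,0,0],[0.0552,0.0097,0,0,0,0,0],[0.0552,0.0097,0,0,0,0,0]]

```text
t: 23.1
ee_pos: [532.0, -115.4, 23.3]
tool_rot: [-0.062, 0.061, -0.704, 0.705]
ft_force: [0.6, -0.4, -0.3]
opening: 0.003
```

servo_tool:
  increments:
    - [[0.006,0.001,0,0,0,0,0],[0.012,0.0021,0,0,0,0,0],[0.012,0.0021,0,0,0,0,0]]

```text
t: 23.4
ee_pos: [534.2, -114.8, 23.1]
tool_rot: [-0.062, 0.061, -0.704, 0.704]
ft_force: [-0.2, -0.3, 0.2]
opening: 0.001
```

servo_tool:
  increments:
    - [[0.006,0.001,0,0,0,0,0],[0.012,0.0021,0,0,0,0,0],[0.012,0.0021,0,0,0,0,0]]

```text
t: 23.7
ee_pos: [537.0, -114.2, 23.1]
tool_rot: [-0.061, 0.062, -0.704, 0.704]
ft_force: [0.2, -0.7, 0.7]
opening: 0.002
```

servo_tool:
  increments:
    - [[0.006,0.001,0,0,0,0,0],[0.012,0.0021,0,0,0,0,0],[0.012,0.0021,0,0,0,0,0]]

```text
t: 24.0
ee_pos: [537.0, -114.1, 22.8]
tool_rot: [-0.059, 0.063, -0.704, 0.705]
ft_force: [-6.9, -1.7, 5.4]
opening: 0.0
```

servo_tool:
  increments:
    - [[0.006,0.001,0,0,0,0,0],[0.012,0.0021,0,0,0,0,0],[0.012,0.0021,0,0,0,0,0]]

```text
t: 24.3
ee_pos: [537.0, -114.1, 22.8]
tool_rot: [-0.057, 0.065, -0.704, 0.705]
ft_force: [-15.2, -4.5, 13.2]
opening: 0.003
```

servo_tool:
  increments:
    - [[-0.05,-0.009,0,0,0,0,0],[-0.1,-0.018,0.02,0,0,0,0],[-0.1,-0.018,0.2,0,0,0,0],[-0.1,0.1,0.36,0,0,0.18,1],[-0.1,0.29,0.36,0,0,0.36,1]]

```text
t: 24.8
ee_pos: [523.2, -42.9, 119.4]
tool_rot: [-0.164, 0.156, -0.687, 0.691]
ft_force: [2.1, -0.4, 0.2]
opening: 0.33
```

servo_tool:
  increments:
    - [[0.03,0.18,0,0,0,0.18,1],[0.06,0.36,0,0,0,0.36,1],[0.09,0.54,0,0,0,0.54,1],[0.12,0.72,0,0,0,0.64,1],[0.158,0.9,0,0,0,0.64,1]]

```text
t: 25.3
ee_pos: [557.6, 186.1, 113.8]
tool_rot: [-0.327, 0.326, -0.627, 0.627]
ft_force: [0.5, 0.5, -0.8]
opening: 1.0
```

Run:
```python
from h import *
c=cam('side'); 
a=cv2.resize(c['img'][135:205,300:380],None,fx=8,fy=8,interpolation=cv2.INTER_CUBIC)
save(a,'s12.png')
c=cam('top'); a=cv2.resize(c['img'][135:205,325:415],None,fx=8.5,fy=8.5,interpolation=cv2.INTER_CUBIC)
save(a,'t12.png')
s=env.read_state(); p=s['ee_pos']; print(p,s['tool_rot'],s['ft_force'],s['q'],s['opening'])
```

```text
[558.44868325 189.58950598 113.61195091] [ 0.32961822 -0.32714743  0.6267062  -0.62575212] [-0.2291445   0.17353961  0.39363024] [ 2.18519941e-01  4.51906406e-01 -8.03588382e-02  1.03551096e+00
  2.21565989e-03  2.39419231e+00] 0.9947324913181617
```

View pics/s12.png

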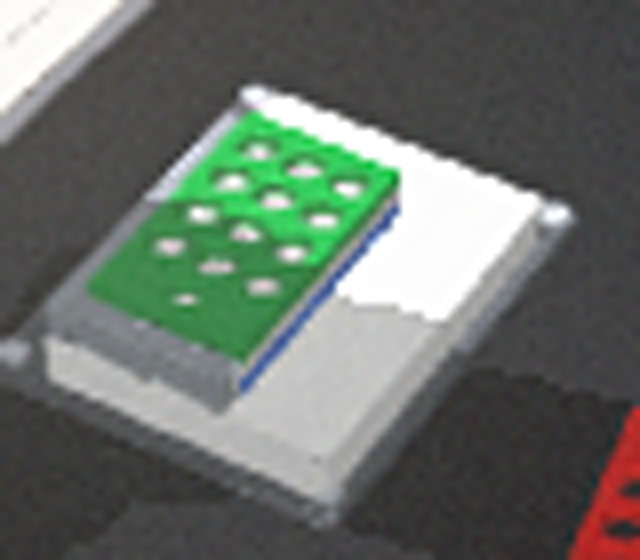

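View pics/t12.png

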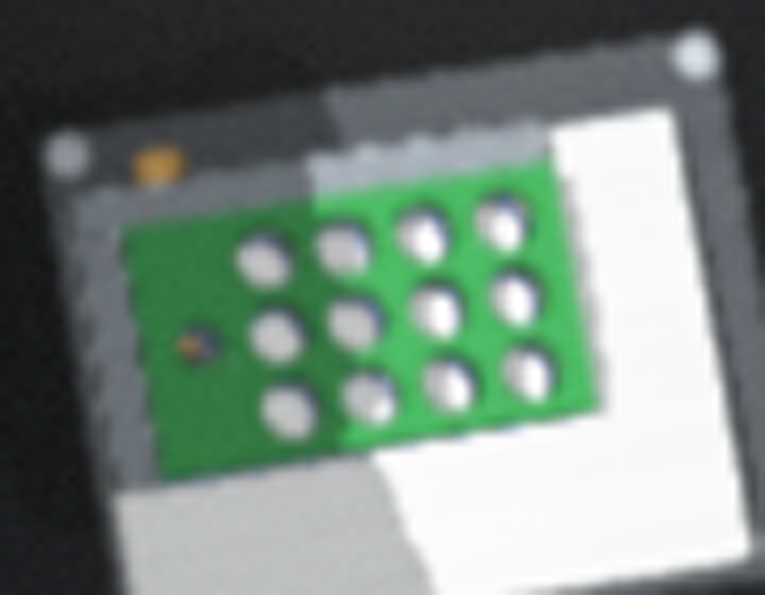

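The decks now line up: the sides are flush and the orange plunger tip shows through the pin hole at (190,345) in the crop. Next I refine the hole and pin positions.

Run:
```python
from h import *
c=load('top'); im=c['img']
hsv=cv2.cvtColor(im,cv2.COLOR_RGB2HSV)
m=(hsv[...,0]>5)&(hsv[...,0]<14)&(hsv[...,1]>200)&(hsv[...,2]>150)
m[:, :200]=0;m[:,250:]=0;m[:150]=0;m[210:]=0
ys,xs=np.nonzero(m);print(len(xs),xs.mean(),ys.mean(),px2w(c,xs.mean(),ys.mean(),88).round(1))
im0=cv2.imread('pics/top0.png')[...,::-1]
hsv=cv2.cvtColor(np.ascontiguousarray(im0),cv2.COLOR_RGB2HSV)
print(hsv[175:186,213:226,0]); 
m=(im0[...,0]>200)&(im0[...,2]<90)&(hsv[...,1]>170);m[:, :205]=0;m[:,240:]=0;m[:165]=0;m[200:]=0
ys,xs=np.nonzero(m);print(len(xs),xs.mean(),ys.mean(),xs.min(),xs.max(),ys.min(),ys.max(),px2w(c,xs.mean(),ys.mean(),88).round(1))
# hole: darkness centroid in green
u,v=325+198/8.5-.44,135+345/8.5-.44
sub=im[170:182,341:356].astype(int); g=sub[...,1]-sub[...,0]
w=np.clip(g.max()*0.75-g,0,None).astype(float)
print(g)
yy,xx=np.mgrid[170:182,341:356]; print((w*xx).sum()/w.sum(),(w*yy).sum()/w.sum(),u,v)
print('hole',px2w(c,u,v,60).round(1),px2w(c,u,v,55).round(1))
```

```text
0 nan nan [nan nan nan]
[[ 13  13  13  13  12  12  13  13  13  13  13  13  13]
 [ 13  13  12  12  12  12  12  12  12  12  12  13  13]
 [ 13  13  12  13  14  14  13  11  11  11  11  12  12]
 [ 12  12  14  15  14  14  14  13  11   9  10  10  11]
 [ 12  13  15  15  15  15  15  14  12   9   8  10  10]
 [ 12  13  15  16  16  16  15  14  12  10  10   8   7]
 [ 13  13  15  16  16  16  15  14  11  10  10   9   8]
 [ 13  13  14  15  16  16  15  12  11  10  10   9   5]
 [ 13  13  12  13  14  13  12  11  10  10  10   9   8]
 [ 13  13  13  13  12  11  10   9  10   9   8   7 174]
 [ 13  13  13  13  12  12  12   9  12  10   7   0   8]]
48 217.72916666666666 179.66666666666666 214 221 176 183 [558.3 231.4  88. ]
[[ 62  69  68  69  69  69  70  69  68  69  68  70  69  68  61]
 [ 58  71  69  69  68  70  68  68  69  68  69  69  68  62  44]
 [ 54  69  71  69  69  67  62  59  59  65  67  68  66  48  22]
 [ 46  67  70  68  66  51  37  33  37  51  64  70  64  36  11]
 [ 38  65  70  69  55  21   4   8  18  34  57  69  63  33   7]
 [ 32  61  69  70  46  -4 -18  -6   8  25  55  67  64  37   9]
 [ 29  59  69  70  52   8 -11  -2   7  27  55  66  68  53  27]
 [ 24  57  70  68  64  44  22  19  25  45  60  63  68  67  53]
 [ 18  53  67  70  67  64  53  50  52  63  67  66  68  69  66]
 [ 17  44  66  70  69  69  68  66  66  67  67  67  68  67  68]
 [ 11  37  64  68  70  69  69  69  69  68  67  68  68  69  64]
 [ 11  33  61  68  69  70  68  68  68  68  69  69  68  68  53]]
347.64595070422536 175.6232394366197 347.85411764705884 175.14823529411765
hole [575.3 -62.7  60. ] [576.1 -63.1  55. ]<stdin>:6: RuntimeWarning: Mean of empty slice.
  ret = ret.dtype.type(ret / rcount)
```

servo_tool:
  increments:
    - [[0,0.182,0,0,0,0,1],[0,0.182,0,0,0,0,1],[0,0.182,-0.1,0,0,0,1],[0,0.182,-0.2,0,0,0,1],[0,0.182,-0.25,0,0,0,1]]

```text
t: 25.9
ee_pos: [556.1, 228.3, 48.8]
tool_rot: [0.325, -0.327, 0.628, -0.627]
ft_force: [0.1, 0.1, 0.5]
opening: 1.001
```

servo_tool:
  increments:
    - [[0,0,-0.016,0,0,0,1],[0,0,-0.026,0,0,0,1],[0,0,-0.026,0,0,0,1]]

```text
t: 26.2
ee_pos: [558.2, 229.6, 44.9]
tool_rot: [-0.327, 0.326, -0.627, 0.628]
ft_force: [0.4, 0.0, -0.4]
opening: 1.002
```

Run:
```python
from h import *
c=cam('side'); 
a=cv2.resize(c['img'][190:270,215:305],None,fx=7,fy=7,interpolation=cv2.INTER_CUBIC)
save((255*(a/255.)**.6).astype('uint8'),'s13.png')
s=env.read_state(); p=s['ee_pos']; print(p,s['tool_rot'],s['ft_force'],s['q'],s['opening'])
```

```text
[558.39842816 229.74139363  45.14310418] [-0.32682533  0.3256334  -0.6271887   0.62752087] [0.6545877  0.5887446  0.24930616] [ 2.85366508e-01  5.34617187e-01 -1.34710269e-01  8.99724264e-01
 -1.35700498e-04  2.46790823e+00] 1.0017558863070823
```

View pics/s13.png

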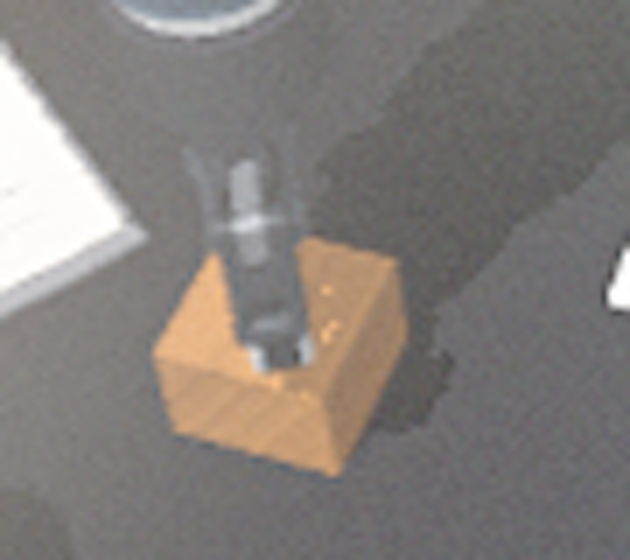

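servo_tool:
  increments:
    - [[0,0,0,0,0,0,0.4],[0,0,0,0,0,0,0.3],[0,0,0,0,0,0,0.2],[0,0,0,0,0,0,0.0],[0,0,0,0,0,0,0.0]]

```text
t: 26.75
ee_pos: [557.5, 230.0, 44.4]
tool_rot: [0.326, -0.326, 0.627, -0.627]
ft_force: [0.1, -0.1, 1.3]
opening: 0.193
```

servo_tool:
  increments:
    - [[0,0,0,0,0,0,0],[0,0,0,0,0,0,0]]

```text
t: 26.95
ee_pos: [557.5, 229.9, 44.4]
tool_rot: [0.326, -0.326, 0.627, -0.627]
ft_force: [-0.4, 0.1, 3.6]
opening: 0.191
```

servo_tool:
  increments:
    - [[0,0,0.03,0,0,0,0],[0,0,0.1,0,0,0,0],[0,0,0.2,0,0,0,0],[0,0,0.32,0,0,0,0],[0,0,0.32,0,0,0,0]]

```text
t: 27.45
ee_pos: [560.7, 230.6, 128.8]
tool_rot: [-0.329, 0.324, -0.627, 0.628]
ft_force: [0.4, -0.4, -1.4]
opening: 0.193
```

Run:
```python
from h import *
c=cam('side'); 
a=cv2.resize(c['img'][170:270,205:305],None,fx=6,fy=6,interpolation=cv2.INTER_CUBIC)
save((255*(a/255.)**.6).astype('uint8'),'s14.png')
s=env.read_state(); p=s['ee_pos']; print(p,s['tool_rot'],s['ft_force'],s['q'],s['opening'])
u,v=w2px(c,p+[0,0,11])[0]; print((u-205)*6,(v-170)*6)
u,v=w2px(c,p+[0,0,11-46])[0]; print((u-205)*6,(v-170)*6)
```

```text
[559.60666945 230.25932279 126.62559969] [-0.32810554  0.32451645 -0.62682429  0.62779546] [ 0.65078221 -0.3164792  -0.8378461 ] [ 2.85753052e-01  4.71549311e-01 -1.38365048e-02  1.08016523e+00
 -3.69640252e-04  2.46803047e+00] 0.1957663274839492
269.93362969487134 244.91206455947486
285.30125171074775 313.8272098915715
```

View pics/s14.png

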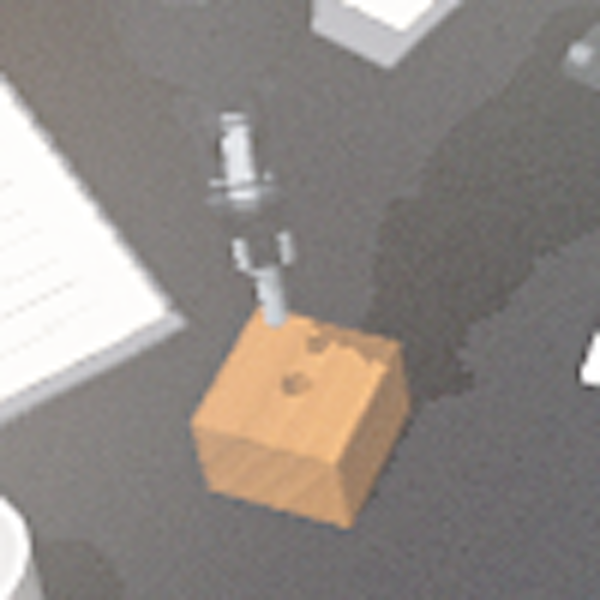

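servo_tool:
  increments:
    - [[0.01,-0.1,0,0,0,0,0],[0.02,-0.26,0,0,0,0,0],[0.03,-0.42,0,0,0,0,0],[0.04,-0.57,0,0,0,0,0],[0.04,-0.7,0,0,0,0,0]]

```text
t: 28.0
ee_pos: [566.6, 52.8, 122.6]
tool_rot: [0.325, -0.327, 0.628, -0.627]
ft_force: [1.3, 0.9, -0.6]
opening: 0.192
```

servo_tool:
  increments:
    - [[0.01,-0.12,0,0,0,0,0],[0.02,-0.26,0,0,0,0,0],[0.026,-0.39,0,0,0,0,0],[0.026,-0.47,0,0,0,0,0],[0.026,-0.47,0,0,0,0,0]]

```text
t: 28.5
ee_pos: [573.1, -65.3, 122.6]
tool_rot: [0.324, -0.326, 0.628, -0.628]
ft_force: [-0.1, 0.0, -1.3]
opening: 0.192
```

servo_tool:
  increments:
    - [[0,0,0,0,0,0,0],[0,0,-0.03,0,0,0,0],[0,0,-0.056,0,0,0,0],[0,0,-0.056,0,0,0,0]]

```text
t: 28.9
ee_pos: [572.8, -61.5, 108.4]
tool_rot: [0.326, -0.328, 0.628, -0.626]
ft_force: [0.1, 1.0, -1.0]
opening: 0.195
```

Run:
```python
from h import *
c=cam('side'); s=env.read_state(); p=s['ee_pos']; print(p,s['tool_rot'],s['ft_force'],s['q'],s['opening'])
im=c['img'].copy()
def q(X): u,v=w2px(c,X)[0]; print(X,((u-305+.5)*9).round(),((v-130+.5)*9).round())
q(p+[0,0,-40.4]); q(np.array([575,-62.5,60]))
a=cv2.resize(im[130:195,305:375],None,fx=9,fy=9,interpolation=cv2.INTER_CUBIC)
save((255*(a/255.)**.6).astype('uint8'),'s15.png')
c=cam('top'); a=cv2.resize(c['img'][135:205,325:415],None,fx=8.5,fy=8.5,interpolation=cv2.INTER_CUBIC)
save((255*(a/255.)**.6).astype('uint8'),'t15.png')
```

```text
[573.15598707 -61.76591182 109.07440619] [ 0.32613142 -0.32723879  0.62757771 -0.62665724] [-0.08889485  0.71285519 -1.23610748] [-2.17372786e-01  4.34401292e-01 -1.20466853e-01  1.01796461e+00
 -8.41380049e-06  1.96371574e+00] 0.19559555363147618
[573.15598707 -61.76591182  68.67440619] 174.0 356.0
[575.  -62.5  60. ] 172.0 371.0
```

View pics/s15.png

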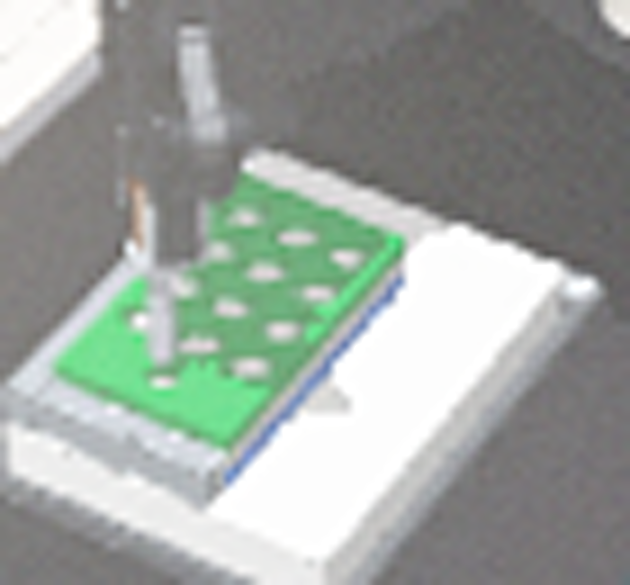

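Run:
```python
from h import *
s=env.read_state(); print(s['ee_pos'],s['ft_force'])
```

```text
[573.55965821 -61.96531769 109.57253629] [ 0.01839254  0.17255596 -0.76133734]
```

servo_tool:
  increments:
    - [[-0.002,0.002,-0.016,0,0,0,0],[-0.002,0.002,-0.024,0,0,0,0],[-0.002,0.002,-0.032,0,0,0,0],[-0.002,0.002,-0.032,0,0,0,0]]

```text
t: 29.4
ee_pos: [573.3, -62.2, 101.8]
tool_rot: [0.326, -0.326, 0.627, -0.627]
ft_force: [0.0, 0.0, -1.2]
opening: 0.195
```

servo_tool:
  increments:
    - [[0,0,-0.006,0,0,0,0],[0,0,-0.012,0,0,0,0],[0,0,-0.018,0,0,0,0],[0,0,-0.018,0,0,0,0]]

```text
t: 29.8
ee_pos: [573.3, -62.2, 97.4]
tool_rot: [0.326, -0.326, 0.627, -0.627]
ft_force: [-0.2, 0.3, -0.0]
opening: 0.192
```

servo_tool:
  increments:
    - [[0,0,-0.008,0,0,0,0],[0,0,-0.016,0,0,0,0],[0,0,-0.02,0,0,0,0],[0,0,-0.02,0,0,0,0]]

```text
t: 30.2
ee_pos: [573.4, -62.3, 92.4]
tool_rot: [-0.326, 0.326, -0.627, 0.627]
ft_force: [0.0, -0.8, -1.2]
opening: 0.192
```

servo_tool:
  increments:
    - [[0,0,-0.008,0,0,0,0],[0,0,-0.016,0,0,0,0],[0,0,-0.02,0,0,0,0],[0,0,-0.02,0,0,0,0]]

```text
t: 30.6
ee_pos: [573.4, -62.3, 87.4]
tool_rot: [-0.326, 0.326, -0.627, 0.627]
ft_force: [-0.6, -0.2, -1.7]
opening: 0.195
```

servo_tool:
  increments:
    - [[0,0,-0.008,0,0,0,0],[0,0,-0.016,0,0,0,0],[0,0,-0.02,0,0,0,0],[0,0,-0.02,0,0,0,0]]

```text
t: 31.0
ee_pos: [573.4, -62.3, 82.4]
tool_rot: [0.326, -0.326, 0.627, -0.627]
ft_force: [0.4, -0.2, -1.2]
opening: 0.192
```

servo_tool:
  increments:
    - [[0,0,-0.008,0,0,0,0],[0,0,-0.016,0,0,0,0],[0,0,-0.024,0,0,0,0],[0,0,-0.024,0,0,0,0]]

```text
t: 31.4
ee_pos: [573.4, -62.3, 76.2]
tool_rot: [-0.326, 0.326, -0.627, 0.627]
ft_force: [0.3, -0.5, -1.6]
opening: 0.195
```

servo_tool:
  increments:
    - [[0,0,-0.008,0,0,0,0],[0,0,-0.016,0,0,0,0],[0,0,-0.02,0,0,0,0],[0,0,-0.02,0,0,0,0]]

```text
t: 31.8
ee_pos: [573.5, -62.3, 71.4]
tool_rot: [-0.326, 0.326, -0.627, 0.627]
ft_force: [0.4, -0.1, -0.6]
opening: 0.191
```

servo_tool:
  increments:
    - [[0,0,-0.008,0,0,0,0],[0,0,-0.016,0,0,0,0],[0,0,-0.024,0,0,0,0],[0,0,-0.024,0,0,0,0]]

```text
t: 32.2
ee_pos: [573.4, -62.3, 65.3]
tool_rot: [-0.326, 0.326, -0.627, 0.627]
ft_force: [0.0, -0.4, -1.4]
opening: 0.195
```

servo_tool:
  increments:
    - [[0,0,-0.008,0,0,0,0],[0,0,-0.012,0,0,0,0],[0,0,-0.012,0,0,0,0]]

```text
t: 32.5
ee_pos: [573.3, -62.3, 62.6]
tool_rot: [-0.326, 0.326, -0.627, 0.627]
ft_force: [-0.5, -0.5, -0.1]
opening: 0.192
```

servo_tool:
  increments:
    - [[0,0,-0.008,0,0,0,0],[0,0,-0.012,0,0,0,0],[0,0,-0.012,0,0,0,0]]

```text
t: 32.8
ee_pos: [573.1, -62.4, 59.3]
tool_rot: [-0.326, 0.327, -0.627, 0.627]
ft_force: [-1.6, -1.8, -1.0]
opening: 0.191
```

servo_tool:
  increments:
    - [[0,0,-0.008,0,0,0,0],[0,0,-0.012,0,0,0,0],[0,0,-0.012,0,0,0,0]]

```text
t: 33.1
ee_pos: [573.3, -62.3, 56.2]
tool_rot: [0.326, -0.327, 0.627, -0.627]
ft_force: [-1.0, -1.2, -0.4]
opening: 0.191
```

servo_tool:
  increments:
    - [[0,0,-0.004,0,0,0,0],[0,0,-0.008,0,0,0,0],[0,0,-0.008,0,0,0,0]]

```text
t: 33.4
ee_pos: [573.4, -62.3, 54.4]
tool_rot: [0.326, -0.326, 0.627, -0.627]
ft_force: [-2.4, -2.8, 0.1]
opening: 0.191
```

servo_tool:
  increments:
    - [[0,0,-0.004,0,0,0,0],[0,0,-0.008,0,0,0,0],[0,0,-0.008,0,0,0,0]]

```text
t: 33.7
ee_pos: [573.6, -62.0, 54.0]
tool_rot: [-0.327, 0.326, -0.627, 0.627]
ft_force: [-5.7, -0.8, 10.1]
opening: 0.193
```

servo_tool:
  increments:
    - [[0,0,-0.004,0,0,0,0],[0,0,-0.008,0,0,0,0],[0,0,-0.008,0,0,0,0]]

```text
t: 34.0
ee_pos: [574.0, -61.7, 53.6]
tool_rot: [-0.327, 0.326, -0.627, 0.627]
ft_force: [-8.2, 1.7, 19.8]
opening: 0.194
```

The force rose from 0 to 20 N at reported z ≈ 54, which is the height predicted for the collar being home. I check that visually before letting go.

Run:
```python
from h import *
c=cam('side'); s=env.read_state(); p=s['ee_pos']; print(p,s['ft_force'],s['opening'])
a=cv2.resize(c['img'][125:195,300:375],None,fx=8,fy=8,interpolation=cv2.INTER_CUBIC)
save((255*(a/255.)**.6).astype('uint8'),'s16.png')
```

```text
[573.96571438 -61.71442916  53.56442079] [-7.9457231   1.79417309 20.32500391] 0.19690824893236517
```

View pics/s16.png

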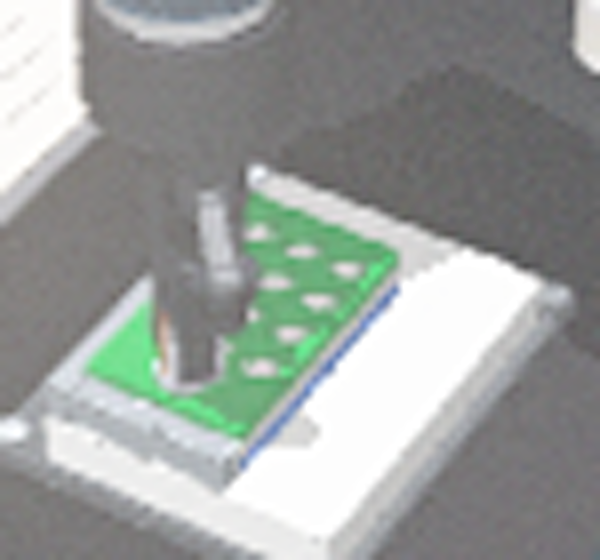

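servo_tool:
  increments:
    - [[-0.002,0,0.008,0,0,0,0],[-0.002,0,0.01,0,0,0,0],[-0.002,0,0.01,0,0,0,0.4],[-0.002,0,0.012,0,0,0,1],[-0.002,0,0.012,0,0,0,1]]

```text
t: 34.55
ee_pos: [573.5, -62.0, 53.4]
tool_rot: [0.327, -0.326, 0.627, -0.627]
ft_force: [0.3, -0.2, -0.5]
opening: 0.696
```

servo_tool:
  increments:
    - [[0,0,0,0,0,0,1],[0,0,0.0,0,0,0,1],[0,0,0.04,0,0,0,1],[0,0,0.15,0,0,0,1],[0,0,0.3,0,0,0,1]]

```text
t: 35.05
ee_pos: [571.3, -61.8, 128.2]
tool_rot: [0.325, -0.327, 0.628, -0.626]
ft_force: [0.5, 0.4, -1.2]
opening: 0.997
```

servo_tool:
  increments:
    - [[-0.15,0.05,0,0,0,0,1],[-0.25,0.2,0,0,0,0,1],[-0.3,0.36,0,0,0,0,1],[-0.3,0.5,0,0,0,0,1],[-0.3,0.5,0,0,0,0,1]]

```text
t: 35.55
ee_pos: [497.5, 66.2, 129.6]
tool_rot: [0.328, -0.327, 0.627, -0.626]
ft_force: [-0.3, -0.5, -0.1]
opening: 0.997
```

Run:
```python
from h import *
c=cam('side'); s=env.read_state(); p=s['ee_pos']; print(s['t'],p,s['ft_force'],s['opening'])
a=cv2.resize(c['img'][125:195,300:375],None,fx=8,fy=8,interpolation=cv2.INTER_CUBIC)
save(a,'s17.png')
c=cam('top'); a=cv2.resize(c['img'][135:205,325:415],None,fx=8.5,fy=8.5,interpolation=cv2.INTER_CUBIC)
save(a,'t17.png'); im=c['img']
hsv=cv2.cvtColor(im,cv2.COLOR_RGB2HSV)
m=(im[...,0].astype(int)-im[...,2]>110)&(im[...,0]>im[...,1]);sub=m[150:190,330:365];ys,xs=np.nonzero(sub);ys+=150;xs+=330
print(sorted(zip(xs,ys)))
d=c['depth']
for v in range(160,182): print(v,[int(px2w(c,u,v)[2]) for u in range(338,358)])
```

```text
35.6 [498.07070251  64.35830679 129.52732151] [ 0.08610908 -0.52123875 -0.32359356] 1.0018647629604684
[(np.int64(341), np.int64(154)), (np.int64(341), np.int64(155)), (np.int64(342), np.int64(153)), (np.int64(342), np.int64(154)), (np.int64(342), np.int64(155)), (np.int64(343), np.int64(153)), (np.int64(343), np.int64(154)), (np.int64(344), np.int64(153)), (np.int64(344), np.int64(154)), (np.int64(344), np.int64(155)), (np.int64(345), np.int64(154)), (np.int64(346), np.int64(172)), (np.int64(346), np.int64(173)), (np.int64(346), np.int64(174)), (np.int64(347), np.int64(171)), (np.int64(347), np.int64(172)), (np.int64(347), np.int64(173)), (np.int64(347), np.int64(174)), (np.int64(347), np.int64(175)), (np.int64(348), np.int64(170)), (np.int64(348), np.int64(171)), (np.int64(348), np.int64(172)), (np.int64(348), np.int64(173)), (np.int64(348), np.int64(174)), (np.int64(348), np.int64(175)), (np.int64(348), np.int64(176)), (np.int64(349), np.int64(170)), (np.int64(349), np.int64(171)), (np.int64(349), np.int64(172)), (np.int64(349), np.int64(173)), (np.int64(349), np.int64(174)), (np.
[... 1748 characters left out ...]
, 38]
174 [55, 55, 55, 60, 63, 64, 62, 95, 100, 103, 101, 103, 102, 98, 102, 62, 37, 38, 39, 36]
175 [56, 54, 53, 61, 63, 64, 70, 88, 97, 101, 101, 102, 101, 100, 83, 61, 64, 36, 37, 37]
176 [56, 54, 53, 55, 59, 60, 64, 78, 88, 98, 96, 101, 101, 93, 64, 64, 62, 61, 38, 36]
177 [56, 56, 57, 57, 57, 62, 65, 67, 75, 84, 87, 89, 82, 63, 61, 59, 61, 58, 62, 59]
178 [54, 52, 55, 54, 63, 62, 62, 937, 65, 69, 73, 72, 64, 64, 60, 58, 61, 59, 61, 61]
179 [55, 55, 55, 53, 58, 60, 62, 61, 65, 66, 65, 66, 61, 60, 59, 62, 58, 60, 56, 63]
180 [56, 56, 52, 57, 61, 61, 59, 62, 62, 62, 63, 61, 61, 59, 59, 61, 61, 61, 57, 44]
181 [52, 53, 56, 53, 937, 62, 63, 61, 61, 61, 62, 59, 62, 61, 63, 59, 60, 61, 36, 39]
```

View pics/s17.png

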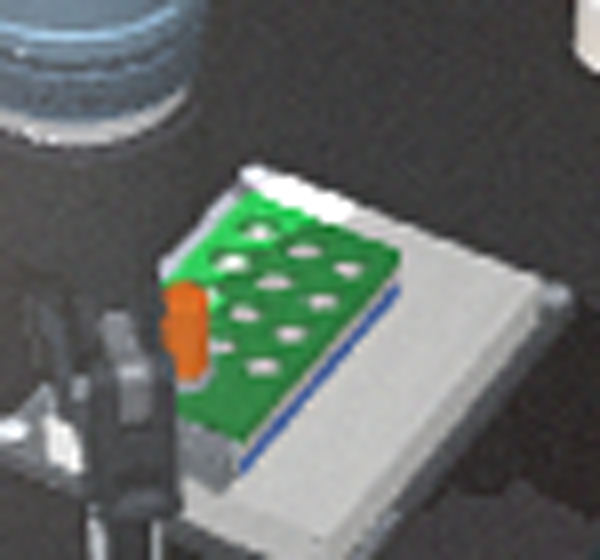

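View pics/t17.png

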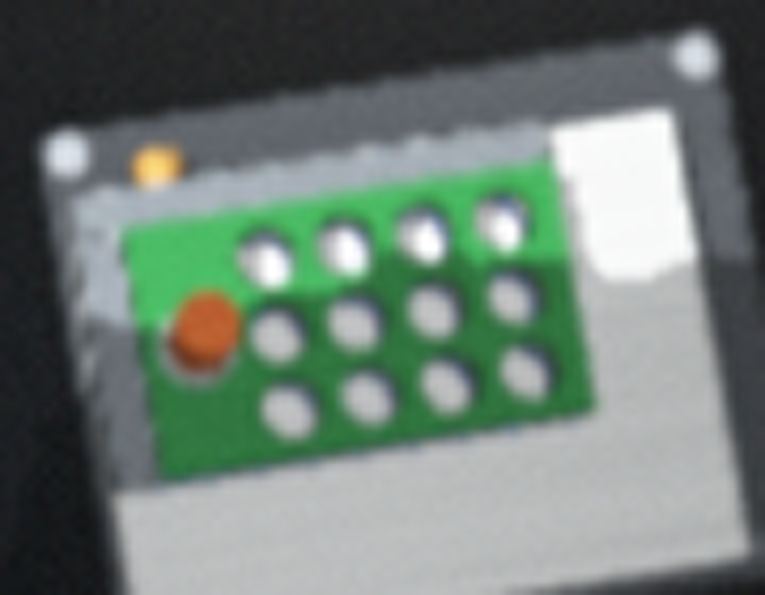

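Run:
```python
from h import *
g=[];d=[]
for i in range(3):
    c=cam('top')
    g+=[px2w(c,u,v)[2] for v in range(171,175) for u in range(347,352)]
    d+=[px2w(c,u,v)[2] for v in range(161,168) for u in range(343,350)]
print(np.median(g),np.mean(g),np.median(d),np.mean(d)); print(env.read_state()['t'],env.read_state()['ft_force'])
env.finish_job()
```

```text
101.07504484702707 115.09995489288222 61.592478962035216 67.36551491720714
35.8 [ 0.59931591  1.1767823  -0.57534044]
the job is handed in; nothing more can be done
```

The three decks are pinned: both stops were felt, the pin is through all three decks into the socket with its collar down on the green deck, and I let go. I handed the job in at 35.8 s of the 69 s; no verdict came back.

- **Seating the decks:** I slid the stack against both bars with about 20 N at most. My first pass left the blue bottom deck about 3 mm short in y. I pushed again with the fingertip lower, and then the edges were flush and the orange plunger showed through the pin hole.
- **Pin:** It went down freely to the catch, and the force rose to about 20 N exactly where I expected the collar to land.
- **Final checks:** The grip top stood 39.5 mm above the green deck by camera (40 mm is fully home). The gripper was open and well clear. The last views of the stack showed the holes and edges still lined up. I never went near the bottles or the cup, but I took no final picture of them.

What disagreed or was not confirmed:
- **Tool length:** The shut fingertips were about 14 mm above the reported TCP, not 22 mm ahead of it. The pictures first showed the mismatch; I measured it by touching the jig's bed and used that value for every height.
- **Catch force:** I did not feel the expected 5 to 12 N over the last 10 mm. There was only a side force of up to about 4 N, which fits the sprung plunger. The catch therefore rests on the pin's depth and the side force, not on a felt press.
- **Bed contact:** While I was lowering for the second x push, the fingertips bumped the bare bed at about 16 N.

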